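# Sort turned feet by hidden weight and press the good ones

## Robot

A 6-joint arm with a two-finger parallel gripper is mounted at the origin on the work surface. World frame = base frame: x ahead of the robot, y to its left, z up, the work surface at z = 0. Lengths are in mm, angles in rad, forces in N, time in s.
With the tool pointing down it reaches from about 275 to 1000 mm from the base axis. Payload 8.4 kg.
Tool frame: the origin (TCP) lies on the centre line of the jaws, within the pads' length; the fingertips stand 22 mm ahead of it and the grasp point (between the pads) lies 3 mm ahead of it; z points along the fingers, y is the direction in which the jaws open and shut (so a half turn about z gives the same grasp; the last joint's range is limited). The gripper opens to 85 mm and grips with 20 to 120 N. Pads are 22 mm wide; open, the fingers measure 114 mm over their backs; the gripper's body (76 mm by 85 mm) begins 54 mm behind the grasp point. The pads swing forward as they close: fully open they stand 13 mm farther back than shut.
Start: joints at [-1.17, 0.353, 1.633, -0, 1.155, -0.002], TCP at [244.996, -574.983, 253.281] pointing down, gripper open.
Joint ranges: [-2.63, 2.63], [-0.92, 2.1], [0.06, 2.66], [-1.3, 4.44], [0, 2.69], [-3.02, 3.02]. Speed limits (rad/s): [2.22, 2.22, 2.79, 3.14, 3.14, 3.14].

## Interface

Orientations are given as [roll, pitch, yaw] about the fixed x, y, z axes, in that order (R = Rz(yaw) Ry(pitch) Rx(roll)).
In Python, from rig import r gives the robot as it stands.
- The arm moves only by the tool carry_out, never from a script. Its argument "rows" is text: rows parted by semicolons, each of 5 numbers parted by spaces: the opening, from 0 (shut) to 1 (fully open), then the shift along the tool's x, y, z in units of 30 mm (1.0 is 30 mm), then the turn about the tool's z in units of 8 degrees (1.0 is 8 degrees). A call has 1 to 12 rows; each row shifts and turns the commanded pose from where the row before left it, along the tool's axes as they then stand; what a row does not reach is not made up. A row lasts 1/8 s, in which the tool goes at most 62.5 mm and 10.7 degrees, less where a joint would pass 70% of its speed; a pose out of reach is approached as far as the arm can. A call is refused whole if a number of a shift passes 1 or a number of a turn 1, either way. A call with a gripper value outside its range is refused whole. The fingers move at their own pace and stop on an object; "newtons" is the grip in N (left out, the last holds). Time passes only in rows, so rows that do not move let the fingers close. It gives the time, the measured TCP pose, the force and the opening at its end, in the units of the state.
- r.sense(): the state, without advancing time (a new reading comes with each control period).
- r.grab_frame(name): name is "side" or "top"; returns the picture (400x640x3 uint8, blue, green, red); there is no depth.
- r.get_calibration(name): a dict with "intrinsics" (3x3 intrinsics, pixels), "position" and "rotation" of the camera in the world. Camera axes: x right, y up, looking along -z (the intrinsics and any distortion apply to the point x, -y, -z); pixel columns grow to the right and rows downward; lengths in mm; the calibration is good to about 2 mm. A picture is of the moment at which its call begins. get_calibration takes no time and is no camera call.
- r.sign_off(): hands the job in, once; it reports no verdict.
The state is a dict: "clock": time; "qpos": joint angles; "qvel": joint speeds; "joint_efforts": joint torques, N m; "eef_pos": TCP position; "tcp_rot": TCP orientation; "contact_force": force on the tool from outside, world axes, zero at the start; "wrist_torque": the same for the moment, N m; "opening": opening from 0.0 (shut) to 1.0 (fully open).
Only numpy, scipy, OpenCV 4.12 (cv2) and the standard library are available. Lean on these libraries where they do the work, as an engineer would, in place of code of your own. Each camera call takes 0.05 s, during which the arm holds its last target.

## Task

Some of the turned wooden feet on the bench hold a steel slug (about 0.38 kg) and some came through without one (about 0.10 kg): heft each, stand the weighted ones in the pockets of the press and put the ones without a slug into the grey crate. Once all are sorted, pull the press handle all the way down to its stop, hold it there a second, and ease it gently back up to rest without letting it fly. Then move the weighted feet from the press to the low wooden tray, standing upright, and leave everything else on the bench where it is.

Things in the scene. Friction and masses are not known exactly. Their poses are not given: they have to be found in the camera images.
- foot_a_mid (a point): turned dark-wood foot: round base 64 mm across, 9 mm high, tapering up to 19 mm height to a round neck 42 mm across that runs to the flat top at 50 mm; the point is its centre, 25 mm above its underside, z up. Weighs about 0.10 kg (no slug) or 0.38 kg (steel slug inside), each +-15 %; both kinds look alike, only the weight in the hand tells. May be absent
- foot_b_mid (a point): turned dark-wood foot: round base 64 mm across, 9 mm high, tapering up to 19 mm height to a round neck 42 mm across that runs to the flat top at 50 mm; the point is its centre, 25 mm above its underside, z up. Weighs about 0.10 kg (no slug) or 0.38 kg (steel slug inside), each +-15 %; both kinds look alike, only the weight in the hand tells. May be absent
- foot_c_mid (a point): turned dark-wood foot: round base 64 mm across, 9 mm high, tapering up to 19 mm height to a round neck 42 mm across that runs to the flat top at 50 mm; the point is its centre, 25 mm above its underside, z up. Weighs about 0.10 kg (no slug) or 0.38 kg (steel slug inside), each +-15 %; both kinds look alike, only the weight in the hand tells. May be absent
- foot_d_mid (a point): turned dark-wood foot: round base 64 mm across, 9 mm high, tapering up to 19 mm height to a round neck 42 mm across that runs to the flat top at 50 mm; the point is its centre, 25 mm above its underside, z up. Weighs about 0.10 kg (no slug) or 0.38 kg (steel slug inside), each +-15 %; both kinds look alike, only the weight in the hand tells. May be absent
- foot_e_mid (a point): turned dark-wood foot: round base 64 mm across, 9 mm high, tapering up to 19 mm height to a round neck 42 mm across that runs to the flat top at 50 mm; the point is its centre, 25 mm above its underside, z up. Weighs about 0.10 kg (no slug) or 0.38 kg (steel slug inside), each +-15 %; both kinds look alike, only the weight in the hand tells. May be absent
- press: fixed green hand press; origin at its underside below the middle pocket; x points away from the operator to the hinge, y along the row of three pockets, z up. Bed floor 10 mm above the table. Two posts at x = 140, y = +-125 mm rise to 95 mm
- pocket_0 (a point): floor centre of a square press pocket, about 77 mm wide inside, 10 mm above the table, between ribs 6 mm wide that stand 10 mm above its floor; axes as the press's; takes one standing foot
- pocket_1 (a point): floor centre of a square press pocket, about 77 mm wide inside, 10 mm above the table, between ribs 6 mm wide that stand 10 mm above its floor; axes as the press's; takes one standing foot
- pocket_2 (a point): floor centre of a square press pocket, about 77 mm wide inside, 10 mm above the table, between ribs 6 mm wide that stand 10 mm above its floor; axes as the press's; takes one standing foot
- press_hinge (a point): hinge axis of the platen (along the press's y), 130 mm behind the pocket row (press x = +130 mm) and 72 mm above the table
- press_handle (a point): middle of the round black handle bar, 18 mm thick, along the press's y, 245 mm from the hinge axis, 156 mm free between the side arms; the platen begins 70 mm inward of it. At rest the bar is on top of the raised arm, 315 mm above the table; at the stop it is 72 mm above the table and 115 mm in front of the pocket row
- press_arm (a joint): angle of platen and handle, rad: 0 = up at rest (arm 1.43 rad above level), grows as the handle is pulled towards the operator and down, 1.43 = level, at the hard stop, platen 1 to 2 mm above well-seated feet (it jams earlier on a foot sitting on a rib). A spring lifts it: about 3 N at the bar near rest, 10 N at the stop; let go there it flies up
- tray: fixed pale wooden tray for finished feet, 115 x 260 mm outside, rim 12 mm high and 6 mm thick, floor 6 mm above the table; origin at its underside centre, y along its length
- crate: fixed open grey plastic crate for rejects, 150 x 200 mm outside, walls 45 mm high and 5 mm thick, floor 5 mm above the table; origin at its underside centre, y along its length
- jar: bystander: small jar, 42 mm across, 65 mm tall, standing; origin at its underside
- wedge: bystander: wooden block 50 x 30 x 20 mm; origin at its underside
Things that resemble listed ones, but are neither listed nor needed, are in the scene too. There is more than one size of the crate; the job needs the larger.

How it is judged:
By the outcome, as a careful person would: the job done as asked, in the order asked, and still so for the second after the job is handed in, with the robot touching nothing.
Of foot_a, foot_b, foot_c, foot_d, foot_e only 4 to 5 are there at a start; the rules pass over those that are not, and their reading is None.
At some moment in a run one of foot_a, foot_b, foot_c, foot_d, foot_e may be knocked a few centimetres aside while the robot is not near it.
It also fails if it takes over 210 s, if anything falls off the work surface, if the arm or the gripper's body presses on something with over 40 N, if the wrist force passes 120 N, or if a joint passes its speed limit or range.

## Working session

There is one attempt and no reset: what is moved stays moved. The work goes in short steps, Python scripts to look and compute and a tool call to move; the robot and the scene stay as the last step left them, time stands still between calls to the robot, and variables do not carry over. Pictures are saved under pics/ and viewed, and the job is handed in when it is done.

Besides the shell and the picture viewer there is one more tool, called as name(argument=value, ...) on one line, values as JSON. carry_out: Moves the arm, as the interface text tells. Its arguments: {"type":"object","properties":{"rows":{"type":"string"},"newtons":{"type":"number"}},"required":["rows"]}

```bash
ls; mkdir -p pics; python3 - <<'E'
from rig import r
import cv2
print(r.sense())
for n in("side","top"):
    cv2.imwrite(f"pics/{n}0.png",r.grab_frame(n)); print(n,r.get_calibration(n))
E
```

```text
pics
{'clock': 0.0, 'qpos': array([-1.17038790e+00,  3.53639556e-01,  1.63414517e+00, -1.78877564e-05,
        1.15515842e+00, -2.35754913e-03]), 'qvel': array([-0.00114965,  0.00044991, -0.00069628, -0.00101525,  0.00024467,
       -0.00154792]), 'joint_efforts': array([ 1.06516669e-03, -6.05235171e+01, -3.42059362e+01,  2.09445029e-04,
        9.19329061e-03, -2.36413854e-05]), 'eef_pos': array([ 244.82654406, -574.57576502,  252.56228859]), 'tcp_rot': array([-3.14024213e+00,  1.31711122e-05,  4.02773217e-01]), 'contact_force': array([ 0.66435394,  0.0973103 , -0.4682406 ]), 'wrist_torque': array([ 0.02907494, -0.06277034,  0.00766245]), 'opening': 1.0009364100348956}
side {'intrinsics': array([[510.53986755,   0.        , 314.49678984],
       [  0.        , 510.53986755, 198.46818673],
       [  0.        ,   0.        ,   1.        ]]), 'position': array([-8.43293496e-01,  1.03437490e+03,  1.11001194e+03]), 'rotation': array([ 0.87747323,  0.0138728 , -2.68556588])}
top {'intrinsics': array([[420.27211544,   0.        , 318.42877772],
       [  0.        , 420.27211544, 193.83390493],
       [  0.        ,   0.        ,   1.        ]]), 'position': array([ 300.58604418,   81.45129796, 1466.8032796 ]), 'rotation': array([ 0.12627131, -0.00392042, -1.5750474 ])}
```

View pics/top0.png

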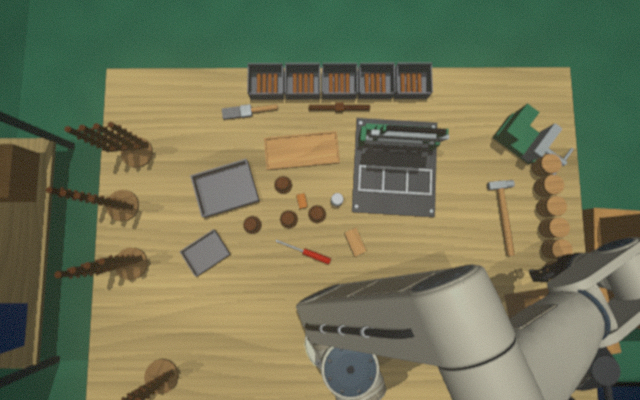

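View pics/side0.png

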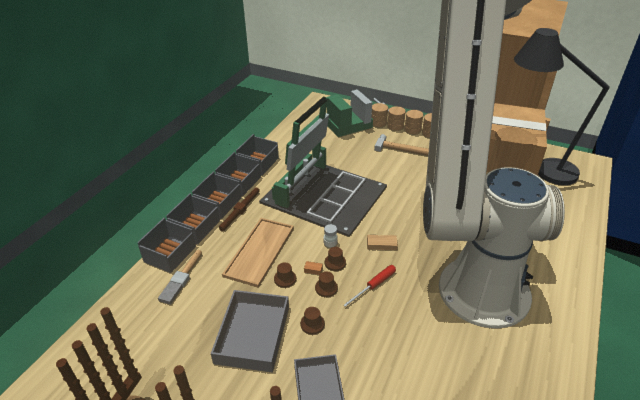

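```bash
cat > h.py <<'E'
import numpy as np, cv2, sys
from scipy.spatial.transform import Rotation as Ro
from rig import r
C={n:r.get_calibration(n) for n in("top","side")}
def proj(n,p):
    c=C[n]; R=Ro.from_euler('xyz',c['rotation']).as_matrix()
    q=R.T@(np.array(p,float)-c['position']); q=c['intrinsics']@np.array([q[0],-q[1],-q[2]]); return q[:2]/q[2]
def back(n,uv,z):
    c=C[n]; R=Ro.from_euler('xyz',c['rotation']).as_matrix()
    d=np.linalg.inv(c['intrinsics'])@np.array([uv[0],uv[1],1.]); d=R@np.array([d[0],-d[1],-d[2]])
    t=(z-c['position'][2])/d[2]; return (c['position']+t*d)[:2]
def crop(n,f,box,s,img=None):
    im=r.grab_frame(n) if img is None else img
    x0,y0,x1,y1=box; im=cv2.resize(im[y0:y1,x0:x1],None,fx=s,fy=s,interpolation=cv2.INTER_CUBIC)
    for k in range(x0-x0%20+20,x1,20): cv2.putText(im,str(k),((k-x0)*s-10,8),0,.35,(0,0,255),1); cv2.line(im,((k-x0)*s,10),((k-x0)*s,16),(0,0,255),1)
    for k in range(y0-y0%20+20,y1,20): cv2.putText(im,str(k),(0,(k-y0)*s+4),0,.35,(0,0,255),1); cv2.line(im,(24,(k-y0)*s),(30,(k-y0)*s),(0,0,255),1)
    cv2.imwrite(f"pics/{f}.png",im)
E
python3 - <<'E'
from h import *
t=cv2.imread("pics/top0.png"); s=cv2.imread("pics/side0.png")
crop("top","t0a",(170,100,370,250),4,t)
crop("top","t0b",(340,100,470,230),4,t)
crop("side","s0a",(200,200,400,350),4,s)
crop("side","s0b",(240,80,400,230),4,s)
E
```

```text
(no output)
```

View pics/t0a.png

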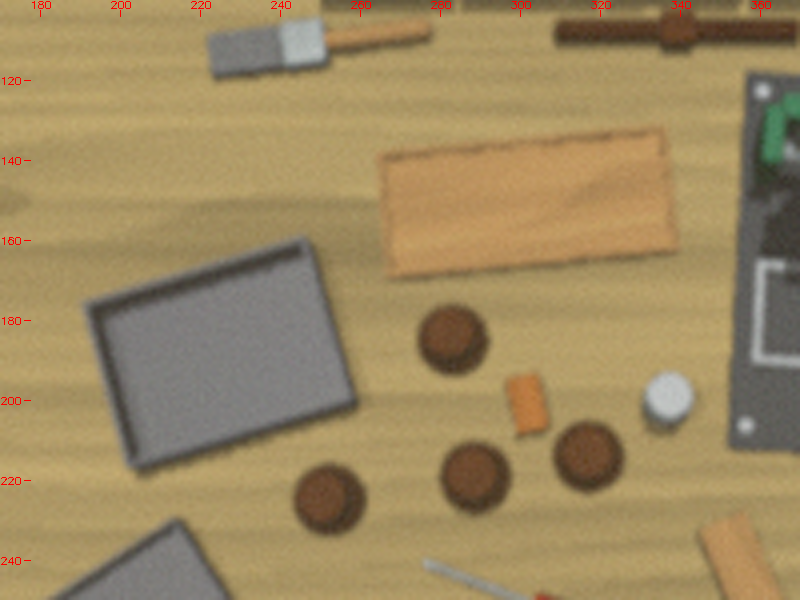

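View pics/t0b.png

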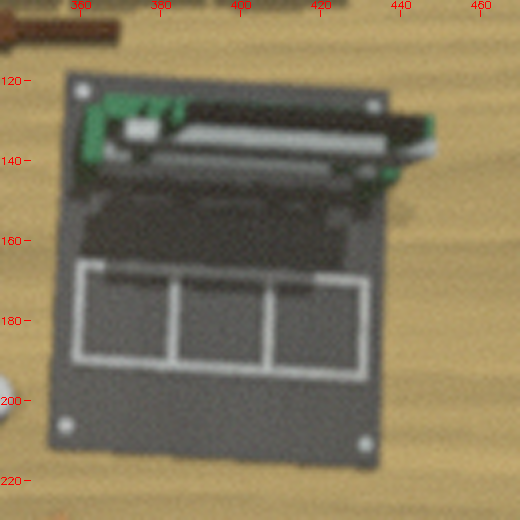

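View pics/s0a.png

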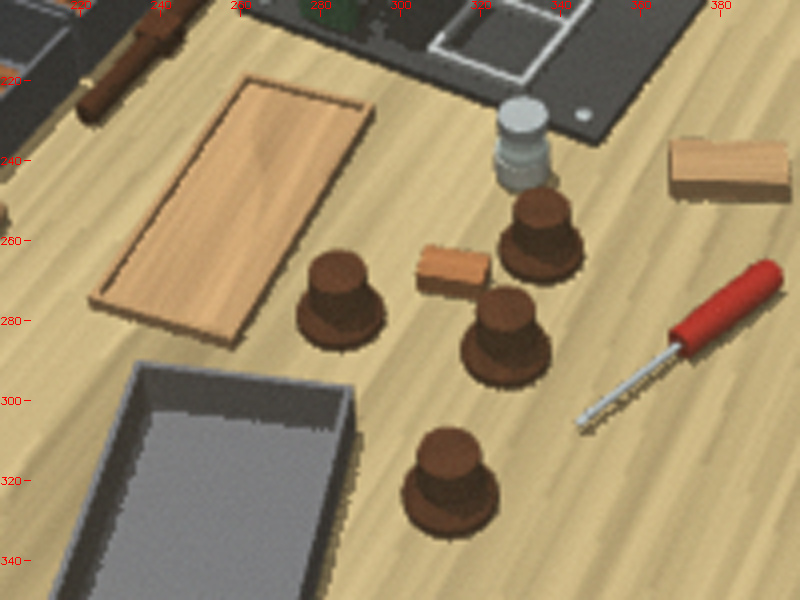

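View pics/s0b.png

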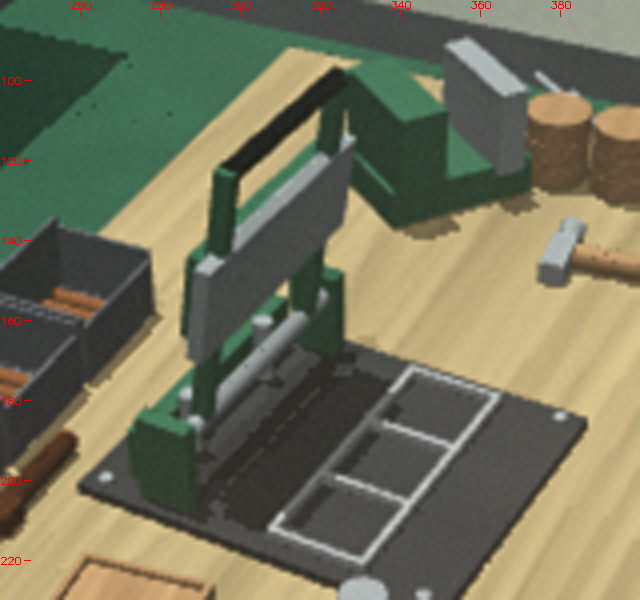

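```bash
python3 - <<'E'
from h import *
np.set_printoptions(precision=1,suppress=True)
for a,b in zip([(283,183.2),(252.2,224.4),(288.5,218),(317.2,213.2)],[(284.5,268),(312.2,313.2),(326.3,277.5),(335.5,252)]):
    print(back("top",a,50),back("side",b,50))
P=[(359.3,165.8),(431.5,169.6),(431,194.6),(358.6,190)]
w=np.array([back("top",p,20) for p in P]);print(w,w.mean(0), w[1]-w[0],w[2]-w[3])
S=[(342.2,172.3),(364.7,179.2),(330.6,219.6),(308.6,211.2)]
w=np.array([back("side",p,20) for p in S]);print(w,w.mean(0))
print("tray",*[back("top",(p[0]/4+170,p[1]/4+100),12) for p in [(381,158),(663,130),(678,250),(392,277)]])
print("crate",*[back("top",(p[0]/4+170,p[1]/4+100),45) for p in [(88,305),(308,240),(357,404),(137,472)]])
print("jar",back("top",(337.2,199),65),"wedge",back("top",(302,201),20),"blk",back("top",(355,240),20), "handle?",back("top",(377,125),315),back("top",(420,128),315))
print("side handle",back("side",(240+230/4,80+170/4),315),back("side",(240+340/4,80+78/4),315))
E
```

```text
[517.4 195.7] [516.2 204.1]
[377.6 298.4] [377.3 310.1]
[398.6 176.4] [395.9 185.6]
[414.5  79.6] [413.1  86.5]
[[ 582.6  -68.5]
 [ 568.2 -321.1]
 [ 480.1 -316. ]
 [ 497.1  -64.7]] [ 532.  -192.6] [ -14.4 -252.5] [ -17.1 -251.3]
[[ 565.4 -309.5]
 [ 478.1 -305.9]
 [ 497.8  -64.2]
 [ 579.3  -70.6]] [ 530.2 -187.6]
tray [680.2 262.7] [704.9  12.4] [596.3   0.2] [573.  251.8]
crate [543.4 507.8] [599.4 320.5] [457.2 276.5] [400.1 461.6]
jar [460.8  12.2] wedge [459.4 132. ] blk [324.4 -49.5] handle? [642.  -89.9] [ 632.9 -211.1]
side handle [ 631.7 -115.4] [ 616.9 -275.7]
```

```bash
cat >> h.py <<'E'
from scipy.optimize import least_squares
A=np.linspace(0,2*np.pi,60)
def sil(n,x,y,shape,z0=0,S=8):
    m=np.zeros(shape,np.uint8)
    pts=lambda rr,z:[proj(n,(x+rr*np.cos(a),y+rr*np.sin(a),z)) for a in A]
    for P in (pts(32,z0)+pts(32,z0+9), pts(32,z0+9)+pts(21,z0+19), pts(21,z0+19)+pts(21,z0+50)):
        h=cv2.convexHull(np.array(P,np.float32)); cv2.fillConvexPoly(m,np.round(h*16).astype(np.int32),255,cv2.LINE_AA,4)
    return m
def mask(im):
    h=im.astype(float); b,g,rr=h[...,0],h[...,1],h[...,2]
    lum=h.mean(2)
    return ((lum<85)&(rr>b*1.25)&(rr>g*1.2)).astype(np.uint8)*255
def comps(im,lo=60,hi=2500):
    m=mask(im); k,l,st,c=cv2.connectedComponentsWithStats(m)
    return [(c[i],st[i]) for i in range(1,k) if lo<st[i,4]<hi],l,m
def fit(n,uv,z0=0):
    # uv centroid of silhouette -> xy
    x=back(n,uv,z0+20)
    def f(p):
        M=cv2.moments(sil(n,p[0],p[1],(400,640),z0)); return [M['m10']/M['m00']-uv[0],M['m01']/M['m00']-uv[1]]
    return least_squares(f,x,diff_step=0.01).x
E
python3 - <<'E'
from h import *
np.set_printoptions(precision=1,suppress=True)
for n in("top","side"):
    im=cv2.imread(f"pics/{n}0.png")
    for c,s in comps(im)[0]:
        if 220<c[0]<350 and 170<c[1]<340:
            p=fit(n,c); print(n,c,s,p,cv2.countNonZero(sil(n,*p,(400,640))))
E
```

```text
top [282.8 184.5] [275 177  17  16 215] [519.4 200. ] 350
top [316.7 213.7] [309 206  17  17 218] [416.2  81.1] 353
top [288.5 219. ] [280 211  17  18 222] [398.4 179.4] 359
top [252.  224.6] [244 217  17  17 222] [379.4 305.7] 360
top [318.2 257.9] [303 252  27  12  77] [264.1  76.8] 357
side [238.3 209. ] [219 188  40  43 398] [794.3  14.8] 428
side [335.  259.3] [325 247  21  24 377] [415.7  83.6] 528
side [284.3 275.6] [274 263  22  25 399] [519.4 202.8] 564
side [324.1 282.8] [304 267  34  30 495] [406.2 178.1] 571
side [312.  321.1] [301 307  24  28 484] [379.4 308.6] 655
```

carry_out(rows="1 0 0 0 0.96;1 0 0 0 0.96;1 0 0 0 0.96;1 0.26 -1 0 0;1 0.26 -1 0 0;1 0.26 -1 0 0;1 0.26 -1 0 0;1 0.26 -1 0 0;1 0.26 -1 0 0;1 0.26 -1 0 0;1 0.26 -1 0 0;1 0.26 -1 0 0")

```text
clock: 1.6
eef_pos: [315.0, -303.8, 253.1]
tcp_rot: [-3.141, 0.0, 0.0]
contact_force: [0.1, 0.6, -0.0]
opening: 1.003
```

carry_out(rows="1 0.26 -1 0 0;1 0.26 -1 0 0;1 0.26 -1 0 0;1 0.26 -1 0 0;1 0.26 -1 0 0;1 0.26 -1 0 0;1 0.26 -1 0 0;1 0.26 -1 0 0;1 0.26 -1 0 0;1 0.26 -1 0 0;0.75 0 0 0 0;0.75 0 0 0 0")

```text
clock: 3.1
eef_pos: [392.5, -5.1, 253.1]
tcp_rot: [3.141, 0.001, 0.001]
contact_force: [-0.5, -0.6, -0.6]
opening: 0.753
```

```bash
python3 - <<'E'
from h import *
np.set_printoptions(precision=2,suppress=True)
s=r.sense(); print(s)
cv2.imwrite("pics/top1.png",r.grab_frame("top"));cv2.imwrite("pics/side1.png",r.grab_frame("side"))
E
```

```text
{'clock': 3.1, 'qpos': array([-0.02, -0.02,  2.09, -0.  ,  1.07,  1.55]), 'qvel': array([-0.02, -0.  ,  0.  , -0.  ,  0.  ,  0.  ]), 'joint_efforts': array([  0.8 , -30.55, -32.59,   0.05,  -0.02,   0.04]), 'eef_pos': array([392.46,  -5.11, 253.08]), 'tcp_rot': array([3.14, 0.  , 0.  ]), 'contact_force': array([-0.47, -0.55, -0.57]), 'wrist_torque': array([ 0.04,  0.04, -0.01]), 'opening': 0.7527105031575941}
```

View pics/top1.png

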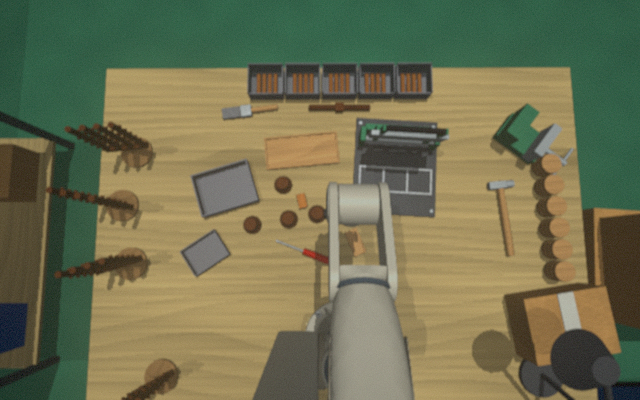

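View pics/side1.png

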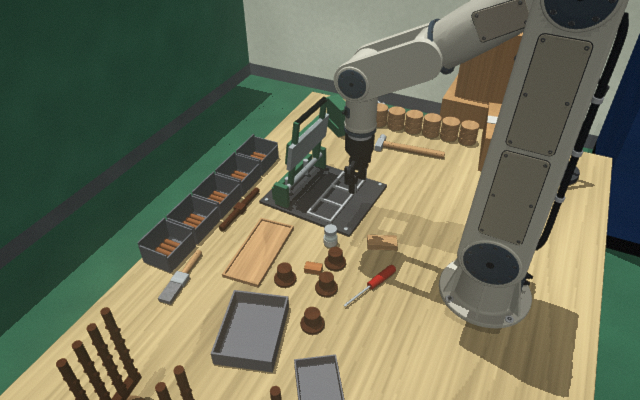

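carry_out(rows="0.75 0.26 -0.97 0 0;0.75 0.26 -0.97 0 0;0.75 0.26 -0.97 1 0;0.75 0 0 1 0;0.75 0 0 1 0;0.75 0 0 1 0;0.75 0 0 1 0;0.75 0 0 0 0;0.75 0 0 0 0")

```text
clock: 4.32
eef_pos: [416.7, 82.1, 104.1]
tcp_rot: [-3.142, -0.001, -0.0]
contact_force: [1.2, 0.5, 0.6]
opening: 0.75
```

```bash
python3 - <<'E'
from h import *
cv2.imwrite("pics/top2.png",r.grab_frame("top"))
crop("side","s2",(260,190,400,310),5); s=r.sense();print(s['eef_pos'],s['contact_force'],s['opening'])
E
```

```text
[417.04560608  82.36334359 104.44197006] [-0.39258701  0.96587657  0.77987893] 0.7533321966047756
```

View pics/s2.png

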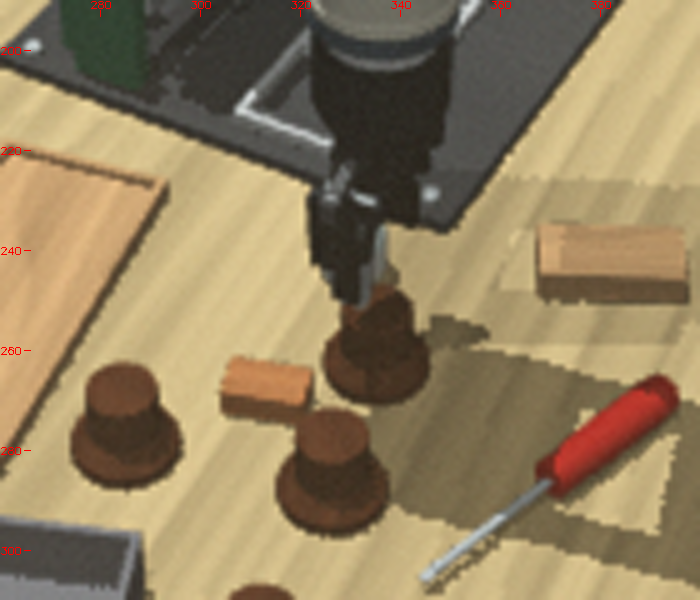

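carry_out(rows="0.75 0 0 0.7 0;0.75 0 0 0.7 0;0.75 0 0 0.68 0;0.75 0 0 0 0;0.4 0 0 0 0;0.4 0 0 0 0;0.4 0 0 0 0;0.4 0 0 0 0;0.4 0 0 0 0", newtons=40)

```text
clock: 5.55
eef_pos: [417.0, 82.6, 42.2]
tcp_rot: [-3.141, -0.002, 0.001]
contact_force: [-1.3, -0.6, 6.9]
opening: 0.48
```

carry_out(rows="0.2 0 0 -0.3 0;0.2 0 0 -0.7 0;0.2 0 0 -1 0;0.2 0 0 -1 0;0.2 0 0 0 0;0.2 0 0 0 0;0.2 0 0 0 0;0.2 0 0 0 0")

```text
clock: 6.55
eef_pos: [415.6, 82.3, 130.2]
tcp_rot: [3.141, 0.002, 0.001]
contact_force: [-0.0, -1.3, -1.0]
opening: 0.483
```

```bash
cat > heft.py <<'E'
from h import *
f=[]
for i in range(8):
    r.grab_frame("side"); f.append(r.sense()['contact_force'])
print("heft",np.round(np.mean(f,0),2),np.round(np.std(f,0),2),r.sense()['opening'],r.sense()['eef_pos'].round(1))
E
python3 heft.py; python3 - <<'E'
from h import *
crop("side","s3",(260,190,400,310),5)
E
```

```text
heft [ 0.25 -0.18 -1.1 ] [0.4  0.39 0.49] 0.4809971248352383 [416.2  82.4 130.8]
```

View pics/s3.png

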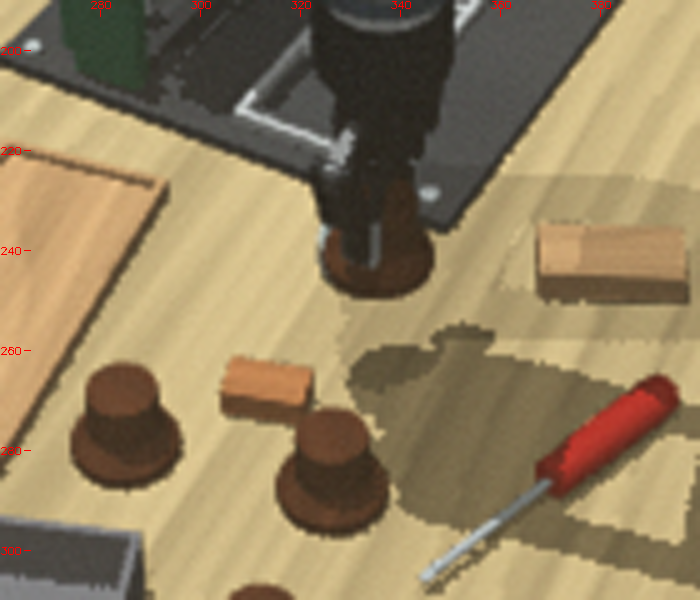

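carry_out(rows="0.2 0.13 -0.96 0 0;0.2 0.13 -0.96 0 0;0.2 0.13 -0.96 0 0;0.2 0.13 -0.96 0 0;0.2 0.13 -0.96 0 0;0.2 0.13 -0.96 0 0;0.2 0.13 -0.96 0 0;0.2 0.13 -0.96 0 0;0.2 0.13 -0.96 0 0;0.2 0.13 -0.96 0 0;0.2 0.13 -0.96 0 0;0.2 0.13 -0.96 0 0")

```text
clock: 8.5
eef_pos: [462.7, 429.0, 130.7]
tcp_rot: [3.141, 0.0, 0.001]
contact_force: [-0.1, 0.5, -0.5]
opening: 0.484
```

carry_out(rows="0.2 0 0 0.3 0;0.2 0 0 0.8 0;0.2 0 0 0.8 0;0.2 0 0 0.5 0;0.2 0 0 0.25 0;0.2 0 0 0 0;0.2 0 0 0 0")

```text
clock: 9.38
eef_pos: [463.2, 428.4, 52.1]
tcp_rot: [-3.141, -0.001, 0.001]
contact_force: [-0.1, -0.3, -0.4]
opening: 0.482
```

```bash
python3 - <<'E'
from h import *
crop("side","s4",(190,190,350,390),4); s=r.sense();print(s['eef_pos'],s['contact_force'],s['opening'])
E
```

```text
[463.1648088  428.40005347  52.2234153 ] [-0.10387808 -0.19470381 -1.02089088] 0.4757323126219709
```

View pics/s4.png

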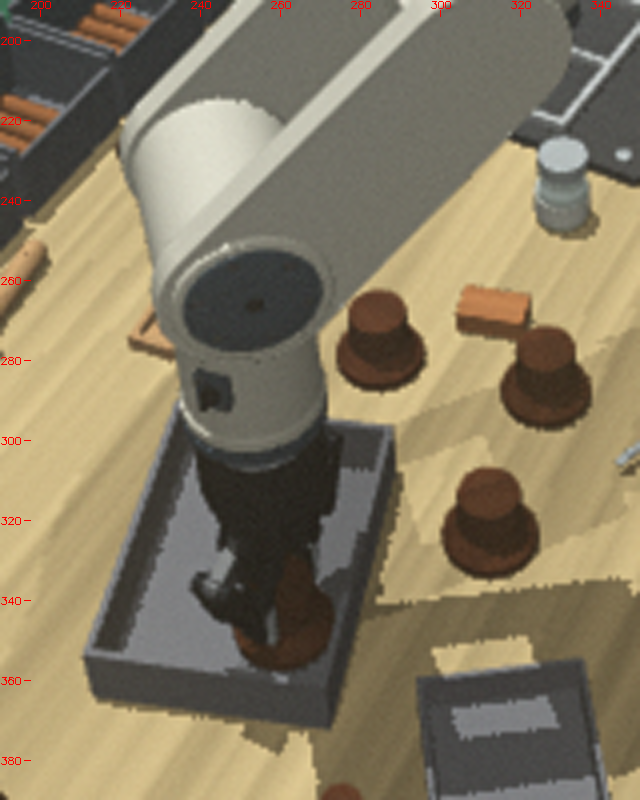

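carry_out(rows="0.2 0 0 0.15 0;0.2 0 0 0 0;0.72 0 0 0 0;0.72 0 0 0 0;0.72 0 0 -0.6 0;0.72 0 0 -1 0;0.72 0 0 -0.9 0;0.72 -0.56 0.81 0 0;0.72 -0.56 0.81 0 0;0.72 -0.56 0.81 0 0;0.72 -0.56 0.81 0 0;0.72 -0.56 0.81 0 0")

```text
clock: 10.92
eef_pos: [378.5, 306.0, 123.0]
tcp_rot: [-3.141, -0.001, 0.001]
contact_force: [-0.1, 0.3, -0.7]
opening: 0.719
```

carry_out(rows="0.72 0 0 0 0;0.72 0 0 0 0")

```text
clock: 11.18
eef_pos: [379.7, 307.3, 122.9]
tcp_rot: [-3.14, -0.002, 0.0]
contact_force: [0.0, 0.7, -0.9]
opening: 0.721
```

```bash
python3 - <<'E'
from h import *
cv2.imwrite("pics/top3.png",r.grab_frame("top"))
crop("side","s5",(190,190,350,390),4); s=r.sense();print(s['eef_pos'],s['contact_force'],s['opening'])
E
```

```text
[379.68745744 307.44823734 122.48244378] [-0.44038353 -0.16885267 -0.73106543] 0.7176914589536606
```

View pics/s5.png

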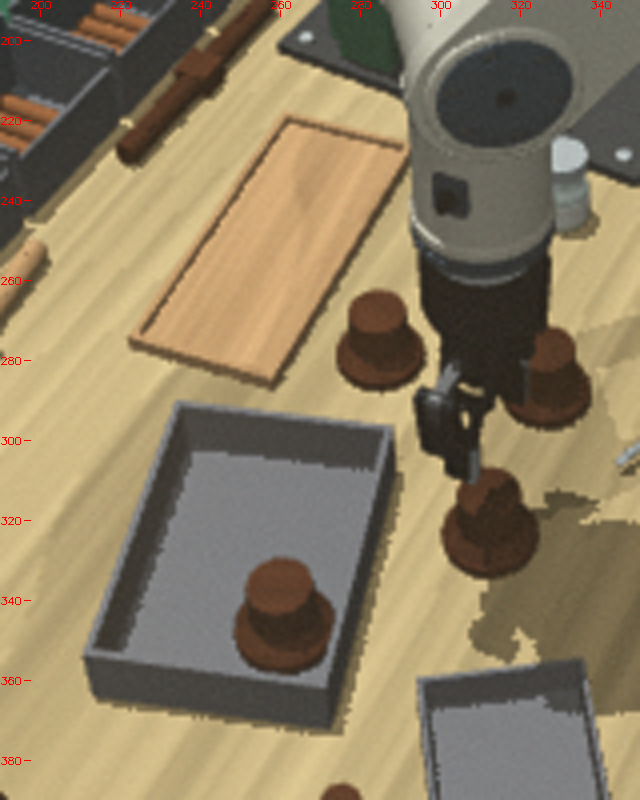

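carry_out(rows="0.72 0 0 1 0;0.72 0 0 1 0;0.72 0 0 0.65 0;0.72 0 0 0 0;0.2 0 0 0 0;0.2 0 0 0 0;0.2 0 0 0 0;0.2 0 0 0 0;0.2 0 0 -0.3 0;0.2 0 0 -0.7 0;0.2 0 0 -1 0;0.2 0 0 -1 0")

```text
clock: 12.78
eef_pos: [378.4, 306.3, 133.5]
tcp_rot: [3.141, 0.0, 0.001]
contact_force: [0.5, -1.1, -3.9]
opening: 0.485
```

carry_out(rows="0.2 0 0 0 0;0.2 0 0 0 0;0.2 0 0 0 0")

```text
clock: 13.15
eef_pos: [378.1, 305.9, 131.2]
tcp_rot: [3.14, 0.002, 0.001]
contact_force: [0.1, -0.4, -3.6]
opening: 0.481
```

```bash
python3 heft.py
```

```text
heft [-0.19  0.2  -3.62] [0.56 0.53 0.65] 0.4819824379297505 [378.8 306.5 132.2]
```

```bash
cat > press.py <<'E'
from h import *
from scipy.optimize import minimize
def rib(n,p,S=4):
    x,y,w=p; c,s=np.cos(w),np.sin(w)
    m=np.zeros((400*S,640*S),np.uint8)
    W=lambda a,b:proj(n,(x+c*a-s*b,y+s*a+c*b,20))*S
    R=[(-44.5,-127.5,-38.5,127.5),(38.5,-127.5,44.5,127.5)]+[(-44.5,k*83-41.5-3,44.5,k*83-41.5+3) for k in(-1,0,1,2)]
    for a0,b0,a1,b1 in R:
        P=np.array([W(a0,b0),W(a1,b0),W(a1,b1),W(a0,b1)]); cv2.fillConvexPoly(m,np.round(P*16).astype(np.int32),255,0,4)
    return cv2.GaussianBlur(cv2.resize(m,(640,400),interpolation=cv2.INTER_AREA),(0,0),0.8 if n=="side" else 1.1).astype(float)
if __name__=="__main__":
    for n in("top","side"):
        g=cv2.imread(f"pics/{n}0.png").mean(2)
        def f(p):
            m=rib(n,p); big=cv2.dilate((rib(n,(530,-190,-.062))>20).astype(np.uint8),np.ones((9,9)))>0
            return -np.corrcoef(m[big],g[big])[0,1]
        q=minimize(f,(531,-190,-.062),method='Nelder-Mead',options=dict(initial_simplex=[(531,-190,-.062),(537,-190,-.062),(531,-184,-.062),(531,-190,-.04)],xatol=.1,fatol=1e-4))
        print(n,q.x,q.fun)
E
python3 press.py
```

```text
top [ 5.31826642e+02 -1.93268448e+02 -6.16729836e-02] -0.7536073832247683
side [ 5.30155540e+02 -1.87536971e+02 -6.52938668e-02] -0.575340154882836
```

carry_out(rows="0.2 0.25 0.96 0 0;0.2 0.25 0.96 0 0;0.2 0.25 0.96 0 0;0.2 0.25 0.96 0 0;0.2 0.25 0.96 0 0;0.2 0.25 0.96 0 0;0.2 0.25 0.96 0 0;0.2 0.25 0.96 0 0;0.2 0.25 0.96 0 0;0.2 0.25 0.96 0 0")

```text
clock: 14.8
eef_pos: [454.3, 17.6, 132.5]
tcp_rot: [-3.142, -0.0, 0.001]
contact_force: [0.1, 0.3, -4.6]
opening: 0.486
```

carry_out(rows="0.2 0.25 0.96 0 0;0.2 0.25 0.96 0 0;0.2 0.25 0.96 0 0;0.2 0.25 0.96 0 0;0.2 0.25 0.96 0 0;0.2 0.25 0.96 0 0;0.2 0.25 0.96 0 0;0.2 0.25 0.96 0 0;0.2 0.25 0.96 0 0;0.2 0.15 0.96 0 0;0.2 0 0 0 0.45;0.2 0 0 0 0")

```text
clock: 16.3
eef_pos: [526.0, -269.6, 132.1]
tcp_rot: [-3.141, 0.0, -0.062]
contact_force: [0.3, 1.4, -2.7]
opening: 0.479
```

```bash
python3 - <<'E'
from h import *
s=r.sense();print(s['eef_pos'],s['tcp_rot'],s['contact_force'],s['opening'])
E
```

```text
[ 525.9563845  -269.58661248  132.0950594 ] [-3.14130762e+00  4.75479580e-04 -6.24122521e-02] [ 0.25067421  1.36869383 -2.743634  ] 0.47858125854983
```

carry_out(rows="0.2 0 0.1 0.6 0;0.2 0 0 0.8 0;0.2 0 0 0.4 0;0.2 0 0 0 0;0.2 0 0 0 0")

```text
clock: 16.92
eef_pos: [526.4, -272.5, 78.8]
tcp_rot: [3.141, -0.001, -0.062]
contact_force: [-0.2, 1.5, -3.1]
opening: 0.484
```

```bash
python3 - <<'E'
from h import *
s=r.sense();print(s['eef_pos'],s['tcp_rot'],s['contact_force'],s['opening'])
crop("side","s6",(270,130,410,250),5)
crop("top","t6",(340,120,460,220),5)
E
```

```text
[ 526.40021723 -272.48339874   78.76765487] [ 3.14131659e+00 -5.85363857e-04 -6.17194251e-02] [-0.17700562  1.54738048 -3.11271528] 0.48364448348494693
```

View pics/s6.png

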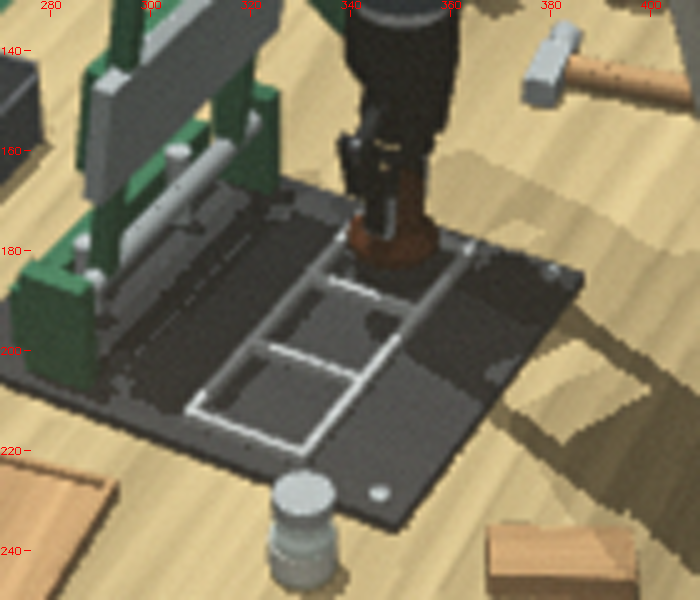

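View pics/t6.png

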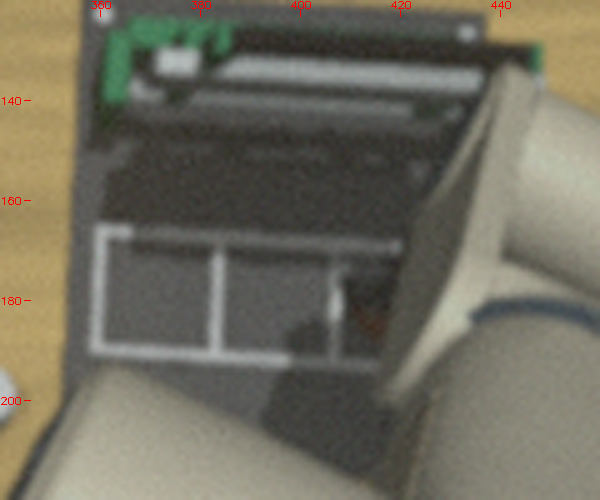

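carry_out(rows="0.2 0 0 0.3 0;0.2 0 0 0.3 0;0.2 0 0 0.2 0;0.2 0 0 0 0;0.2 0 0 0.06 0;0.2 0 0 0 0")

```text
clock: 17.77
eef_pos: [526.0, -272.4, 53.3]
tcp_rot: [-3.142, 0.0, -0.062]
contact_force: [-3.2, 1.7, 6.1]
opening: 0.478
```

```bash
python3 - <<'E'
from h import *
s=r.sense();print(s['eef_pos'],s['tcp_rot'],s['contact_force'],s['opening'])
crop("side","s7",(300,130,400,230),6)
E
```

```text
[ 525.97283844 -272.38610599   53.29747807] [-3.14157543e+00  9.34281909e-05 -6.21050915e-02] [-3.19402536  1.7454783   6.09957837] 0.47832433831908483
```

View pics/s7.png

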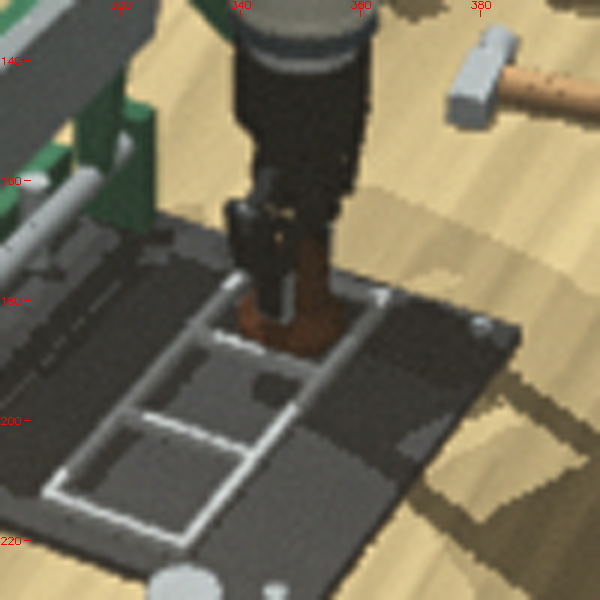

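carry_out(rows="0.72 0 0 0 0;0.72 0 0 0 0;0.72 0 0 -0.6 0;0.72 0 0 -1 0;0.72 0 0 -1 0;0.72 0 0 0 -0.45;0.72 -0.28 -1 0 0;0.72 -0.28 -1 0 0;0.72 -0.28 -1 0 0;0.72 -0.28 -1 0 0;0.72 -0.28 -1 0 0;0.72 -0.28 -1 0 0")

```text
clock: 19.32
eef_pos: [475.6, -91.6, 131.8]
tcp_rot: [3.141, -0.001, 0.001]
contact_force: [0.8, 0.2, -0.3]
opening: 0.72
```

carry_out(rows="0.72 -0.28 -1 0 0;0.72 -0.28 -1 0 0;0.72 -0.28 -1 0 0;0.72 -0.28 -1 0 0;0.72 -0.28 -1 0 0;0.72 -0.28 -1 0 0;0.72 -0.28 -1 0 0;0.72 -0.28 -1 0 0;0.72 -0.3 -1 0 0;0.72 0 0 0 0;0.72 0 0 0 0")

```text
clock: 20.7
eef_pos: [399.4, 177.4, 131.2]
tcp_rot: [-3.141, -0.001, 0.001]
contact_force: [-0.5, -0.0, -1.0]
opening: 0.724
```

```bash
python3 - <<'E'
from h import *
s=r.sense();print(s['eef_pos'],s['tcp_rot'],s['contact_force'],s['opening'])
im=r.grab_frame("side");cv2.imwrite("pics/side8.png",im);
t=r.grab_frame("top");cv2.imwrite("pics/top8.png",t)
E
```

```text
[399.36520862 177.42828558 131.20891863] [-3.14143222e+00 -8.24858864e-04  1.37651681e-03] [-0.52928872 -0.03205707 -1.01208057] 0.7235603501944847
```

View pics/side8.png

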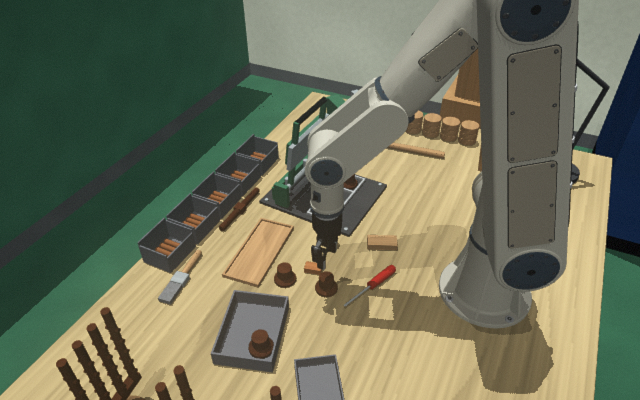

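View pics/top8.png

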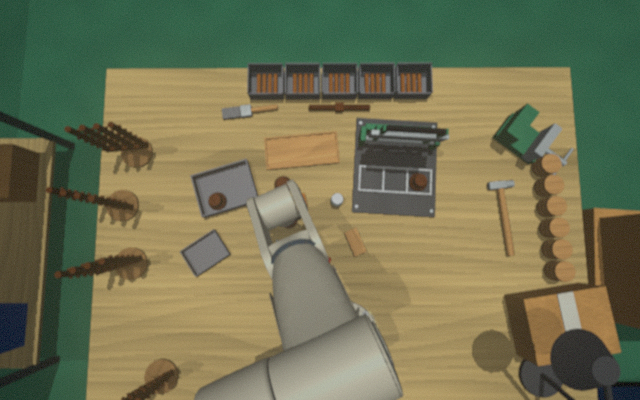

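carry_out(rows="0.72 0 -0.09 1 0;0.72 0 0 1 0;0.72 0 0 0.94 0;0.72 0 0 0 0;0.2 0 0 0 0;0.2 0 0 0 0;0.2 0 0 0 0;0.2 0 0 0 0;0.2 0 0 -0.3 0;0.2 0 0 -0.7 0;0.2 0 0 -1 0;0.2 0 0 -1 0")

```text
clock: 22.3
eef_pos: [398.9, 180.2, 133.8]
tcp_rot: [-3.141, -0.0, 0.001]
contact_force: [1.1, -0.3, -1.0]
opening: 0.48
```

carry_out(rows="0.2 0 0 0 0;0.2 0 0 0 0;0.2 0 0 0 0")

```text
clock: 22.68
eef_pos: [398.4, 179.9, 131.5]
tcp_rot: [3.141, 0.002, 0.001]
contact_force: [0.0, -0.7, -0.6]
opening: 0.478
```

```bash
python3 heft.py
```

```text
heft [ 0.09  0.02 -1.01] [0.74 0.47 0.24] 0.48432234495696136 [399.  180.2 132.2]
```

carry_out(rows="0.2 0.63 -0.93 0 0;0.2 0.63 -0.93 0 0;0.2 0.63 -0.93 0 0;0.2 0.63 -0.93 0 0;0.2 0.63 -0.93 0 0;0.2 0.63 -0.93 0 0;0.2 0 0 0.3 0;0.2 0 0 0.9 0;0.2 0 0 0.9 0;0.2 0 0 0.5 0;0.2 0 0 0.15 0;0.2 0 0 0 0")

```text
clock: 24.58
eef_pos: [512.5, 347.6, 50.2]
tcp_rot: [-3.142, -0.0, 0.001]
contact_force: [-0.2, -0.1, -1.0]
opening: 0.484
```

```bash
python3 - <<'E'
from h import *
crop("side","s9",(190,190,350,390),4); s=r.sense();print(s['eef_pos'],s['contact_force'],s['opening'])
E
```

```text
[512.77332167 347.84775413  50.5519729 ] [ 0.32370629  0.17761134 -0.21354472] 0.48189012825902205
```

View pics/s9.png

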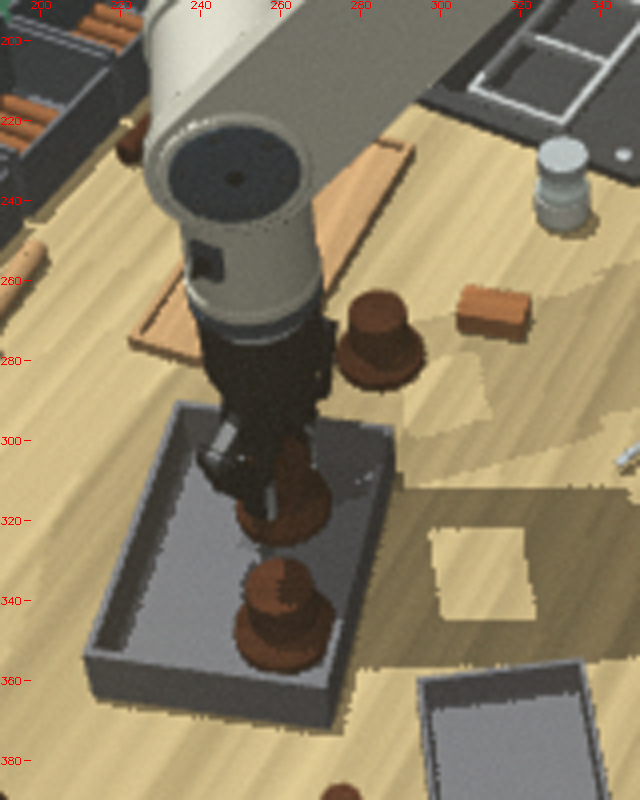

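carry_out(rows="0.2 0 0 0.08 0;0.2 0 0 0 0;0.72 0 0 0 0;0.72 0 0 0 0;0.72 0 0 -0.6 0;0.72 0 0 -1 0;0.72 0 0 -1 0;0.72 0.05 0.97 0 0;0.72 0.05 0.97 0 0;0.72 0.05 0.97 0 0;0.72 0.05 0.97 0 0;0.72 0.05 0.97 0 0")

```text
clock: 26.12
eef_pos: [520.2, 201.3, 126.7]
tcp_rot: [-3.141, -0.001, 0.001]
contact_force: [-0.3, -0.8, -0.0]
opening: 0.722
```

carry_out(rows="0.72 0 0 0 0;0.72 0 0 0 0")

```text
clock: 26.38
eef_pos: [520.3, 202.6, 126.3]
tcp_rot: [-3.141, -0.001, 0.0]
contact_force: [0.4, 0.7, 0.5]
opening: 0.722
```

```bash
python3 - <<'E'
from h import *
crop("side","s10",(190,190,350,390),4); s=r.sense();print(s['eef_pos'],s['contact_force'],s['opening'])
E
```

```text
[520.25369912 202.88460627 126.12043774] [-0.42800897 -0.1991406  -0.15665978] 0.7195510869340447
```

View pics/s10.png

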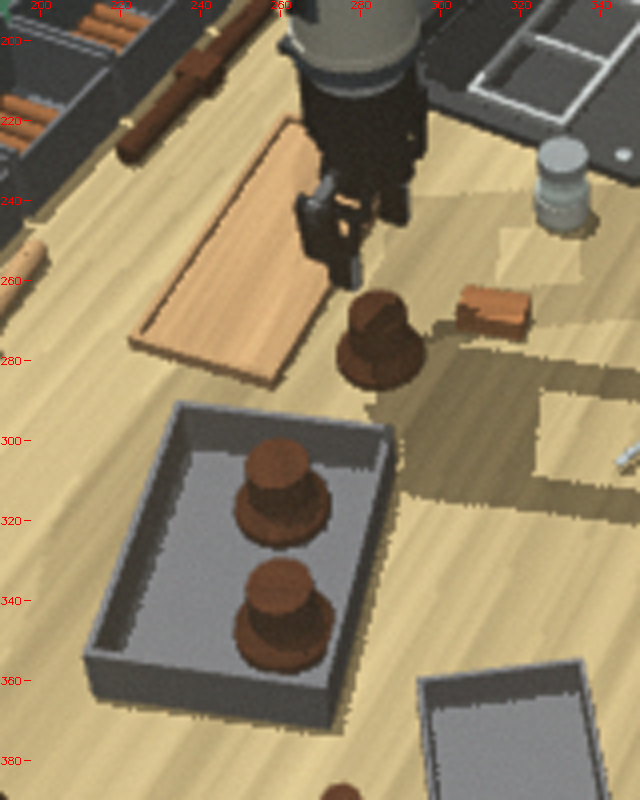

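Both light feet stand in the crate. Descend on A (126→43).

carry_out(rows="0.72 0 0 1 0;0.72 0 0 1 0;0.72 0 0 0.77 0;0.72 0 0 0 0;0.2 0 0 0 0;0.2 0 0 0 0;0.2 0 0 0 0;0.2 0 0 0 0;0.2 0 0 -0.3 0;0.2 0 0 -0.7 0;0.2 0 0 -1 0;0.2 0 0 -1 0")

```text
clock: 27.92
eef_pos: [519.8, 202.2, 133.6]
tcp_rot: [-3.141, 0.0, 0.001]
contact_force: [0.1, -0.4, -3.6]
opening: 0.479
```

carry_out(rows="0.2 0 0 0 0;0.2 0 0 0 0;0.2 0 0 0 0")

```text
clock: 28.3
eef_pos: [519.1, 201.9, 131.1]
tcp_rot: [3.141, 0.002, 0.001]
contact_force: [0.8, -0.9, -3.6]
opening: 0.478
```

```bash
python3 heft.py
```

```text
heft [ 0.17 -0.39 -3.74] [0.56 0.28 0.46] 0.48219717013385205 [520.  202.2 132.2]
```

```bash
python3 - <<'E'
from h import *
im=cv2.imread("pics/top8.png")
for c,s in comps(im,30)[0]:
    if 400<c[0]<440 and 160<c[1]<200: print(c,s,fit("top",c,10))
crop("top","t8",(340,120,460,220),5,im)
E
```

```text
[417.88429752 181.19421488] [409 173  18  18 242] [ 527.90375325 -272.61382773]
```

View pics/t8.png

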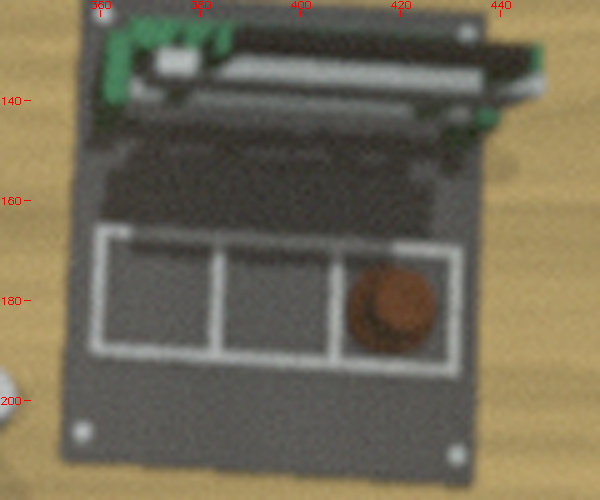

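carry_out(rows="0.2 0.05 0.94 0 0;0.2 0.05 0.94 0 0;0.2 0.05 0.94 0 0;0.2 0.05 0.94 0 0;0.2 0.05 0.94 0 0;0.2 0.05 0.94 0 0;0.2 0.05 0.94 0 0;0.2 0.05 0.94 0 0;0.2 0.05 0.94 0 0;0.2 0.05 0.94 0 0;0.2 0.05 0.97 0 0;0.2 0 0 0 0.45")

```text
clock: 30.2
eef_pos: [537.0, -110.8, 132.5]
tcp_rot: [3.141, -0.001, -0.065]
contact_force: [-0.3, 0.4, -3.7]
opening: 0.481
```

carry_out(rows="0.2 0 0 0.6 0;0.2 0 0 0.8 0;0.2 0 0 0.4 0;0.2 0 0 0 0;0.2 0 0 0 0")

```text
clock: 30.82
eef_pos: [537.1, -108.8, 78.7]
tcp_rot: [3.142, -0.001, -0.062]
contact_force: [0.1, 0.7, -2.5]
opening: 0.482
```

```bash
python3 - <<'E'
from h import *
s=r.sense();print(s['eef_pos'],s['tcp_rot'],s['contact_force'],s['opening'])
crop("side","s11",(270,130,410,250),5)
E
```

```text
[ 537.10539588 -108.80083446   78.7015081 ] [ 3.14153104e+00 -5.56507458e-04 -6.15890463e-02] [ 0.13750753  0.67444717 -2.51697719] 0.4820681887526531
```

View pics/s11.png

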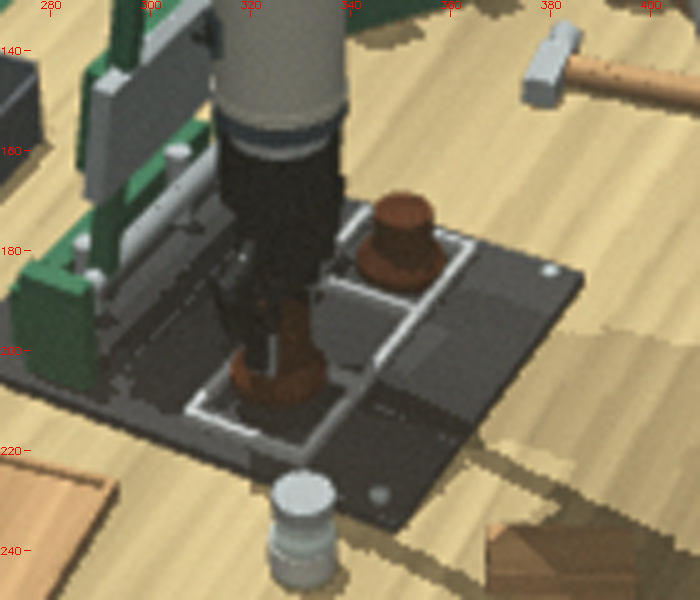

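carry_out(rows="0.2 0 0 0.3 0;0.2 0 0 0.3 0;0.2 0 0 0.2 0;0.2 0 0 0 0;0.2 0 0 0.06 0;0.2 0 0 0 0")

```text
clock: 31.62
eef_pos: [536.7, -108.9, 53.5]
tcp_rot: [-3.142, 0.0, -0.062]
contact_force: [-5.6, 1.9, 12.9]
opening: 0.477
```

carry_out(rows="0.72 0 0 0 0;0.72 0 0 0 0;0.72 0 0 -0.6 0;0.72 0 0 -1 0;0.72 0 0 -1 0;0.72 -1 0 0 0;0.72 -1 0 0 0;0.72 -1 0 0 0;0.72 -1 0 0 0;0.72 -1 0 0 0;0.72 0 0 0 0")

```text
clock: 33.0
eef_pos: [385.2, -99.4, 131.3]
tcp_rot: [-3.142, 0.0, -0.063]
contact_force: [0.2, 1.1, -0.5]
opening: 0.718
```

```bash
python3 - <<'E'
from h import *
s=r.sense();print(s['eef_pos'],s['tcp_rot'],s['contact_force'],s['opening'])
im=r.grab_frame("side");cv2.imwrite("pics/side12.png",im);crop("side","s12",(270,70,410,220),5,im)
t=r.grab_frame("top");cv2.imwrite("pics/top12.png",t)
E
```

```text
[385.22382078 -99.35069411 131.28879107] [-3.14152585e+00  4.83353681e-04 -6.25787701e-02] [ 0.19935849  1.07083525 -0.53754328] 0.7183997896857192
```

View pics/s12.png

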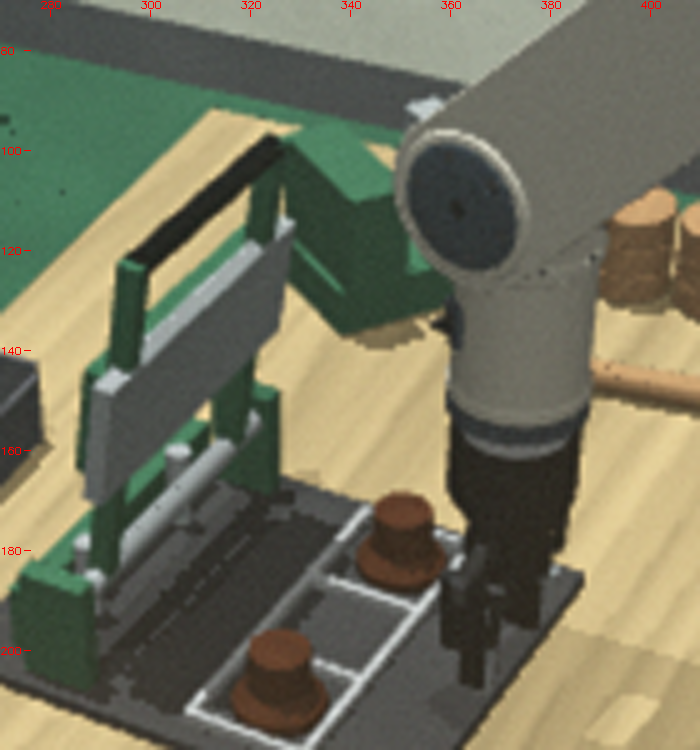

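View pics/top12.png

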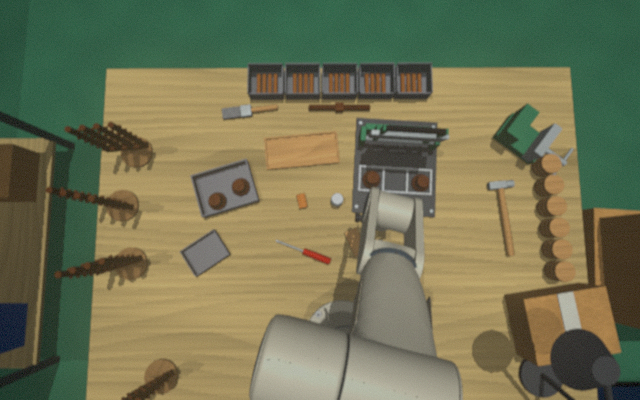

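```bash
python3 - <<'E'
from h import *
im=cv2.imread("pics/top12.png")
for c,s in comps(im,30)[0]:
    if 350<c[0]<440 and 160<c[1]<200: print(c,s,fit("top",c,10))
im=cv2.imread("pics/side12.png")
for c,s in comps(im,30)[0]:
    if 300<c[0]<370 and 150<c[1]<230: print("side",c,s,fit("side",c,10))
crop("top","t12",(340,120,460,220),5,cv2.imread("pics/top12.png"))
E
```

```text
[370.93362832 178.27433628] [363 170  17  18 226] [ 538.96784903 -108.8496942 ]
[420.21585903 182.11013216] [412 174  17  17 227] [ 524.61851031 -280.63303277]
side [349.70281124 178.81927711] [341 169  18  20 249] [ 522.71780322 -276.45431806]
side [325.39057239 206.63973064] [316 196  20  21 297] [ 536.25988631 -107.03292379]
```

View pics/t12.png

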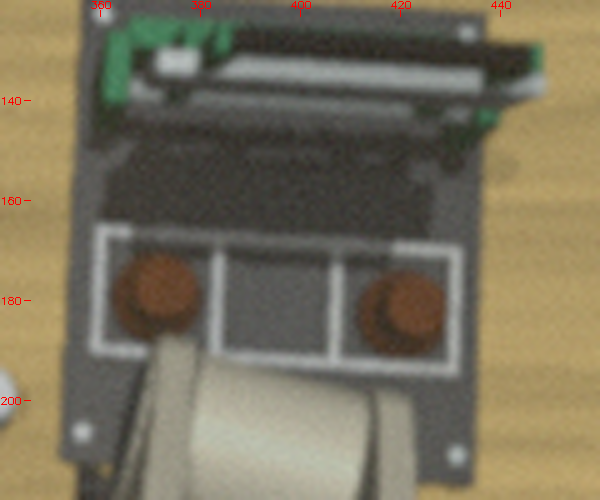

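carry_out(rows="1 0 0 -0.7 -0.94;1 0 0 -0.7 -0.94;1 0 0 -0.7 -0.94;1 0 0 -0.7 -0.94;1 0 0 -0.7 -0.94;1 0 0 -0.7 -0.94;1 0 0 -0.7 -0.94;1 0 0 -0.7 -0.94;1 0 0 -0.7 -0.94;1 0 0 -0.7 -0.94;1 0 0 -0.7 -0.94;1 0 0 -0.7 -0.91")

```text
clock: 34.6
eef_pos: [387.9, -99.6, 384.1]
tcp_rot: [3.14, 0.0, 1.513]
contact_force: [-0.3, 0.4, -0.8]
opening: 1.003
```

carry_out(rows="1 0 0 0 0;1 0 0 0 0")

```text
clock: 34.85
eef_pos: [387.1, -99.5, 382.1]
tcp_rot: [-3.141, -0.0, 1.506]
contact_force: [0.3, 0.5, -0.0]
opening: 1.001
```

carry_out(rows="1 -0.305 0.905 0 0;1 -0.305 0.905 0 0;1 -0.305 0.905 0 0;1 -0.305 0.905 0 0;1 -0.305 0.905 0 0;1 -0.305 0.905 0 0;1 -0.305 0.905 0 0;1 -0.305 0.905 0 0;1 -0.305 0.905 0 0;1 0 0 0 0;1 0 0 0 0")

```text
clock: 36.22
eef_pos: [625.1, -196.7, 381.4]
tcp_rot: [-3.14, -0.001, 1.508]
contact_force: [-0.5, 0.9, 0.8]
opening: 1.003
```

```bash
python3 - <<'E'
from h import *
s=r.sense();print(s['eef_pos'],s['tcp_rot'],s['contact_force'],s['opening'])
crop("side","s13",(270,30,410,180),5)
crop("top","t13",(320,70,460,190),5)
print(proj("side",(626,-197,315)),proj("side",s['eef_pos']+[0,0,-15]))
E
```

```text
[ 625.10775522 -196.65240644  381.43031648] [-3.13954466e+00 -5.72801890e-04  1.50760001e+00] [-0.47502063  0.87573475  0.75656449] 1.0027868195159628
[311.4167303 110.2779103] [311.32802844  95.37414899]
```

View pics/s13.png

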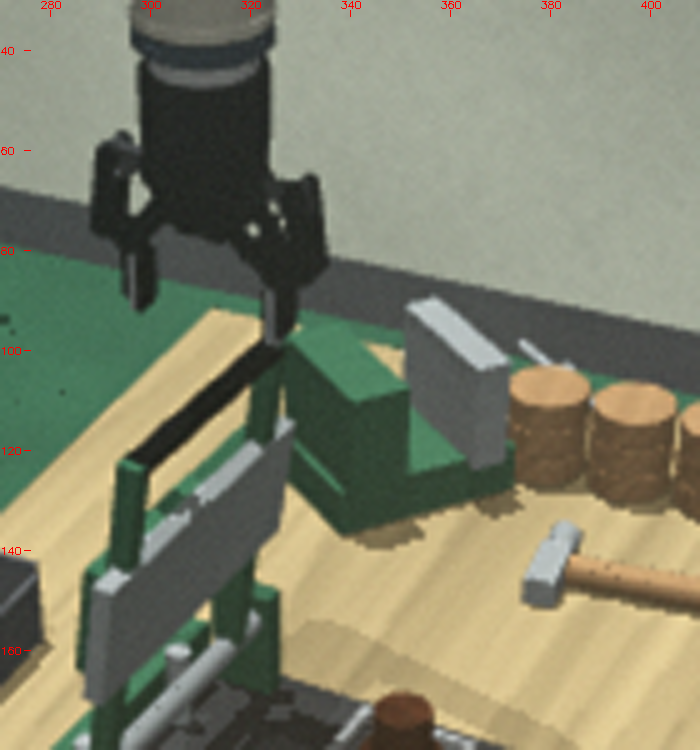

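View pics/t13.png

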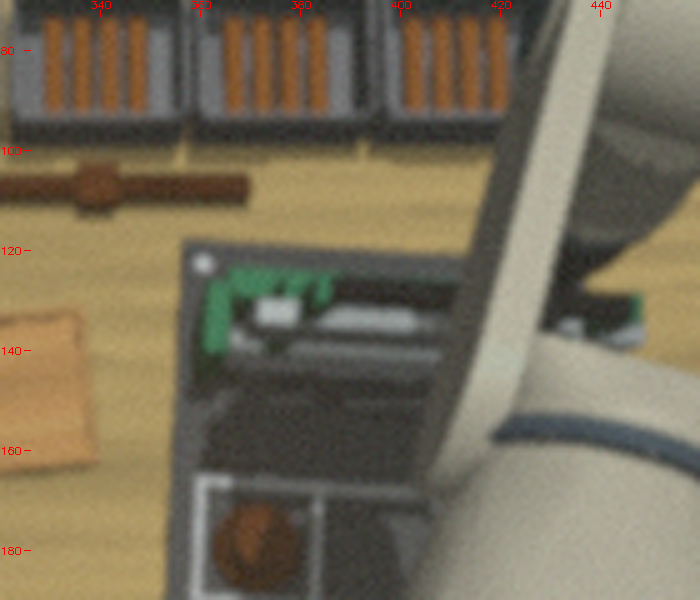

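carry_out(rows="1 0 0 0.7 0;1 0 0 0.7 0;1 0 0 0.65 0;1 0 0 0 0;0.1 0 0 0 0;0.1 0 0 0 0;0.1 0 0 0 0;0.1 0 0 0 0;0.1 0 0 0 0;0.1 0 0 0 0;0.1 0 0 0 0", newtons=60)

```text
clock: 37.7
eef_pos: [626.2, -197.0, 321.8]
tcp_rot: [3.14, 0.0, 1.509]
contact_force: [2.0, -0.1, 6.4]
opening: 0.186
```

```bash
python3 - <<'E'
from h import *
s=r.sense();print(s['eef_pos'],s['tcp_rot'],s['contact_force'],s['opening'])
crop("side","s14",(270,30,410,180),5)
E
```

```text
[ 626.19691079 -197.00826643  321.80372884] [3.14012787e+00 2.65557118e-04 1.50864278e+00] [ 2.02001262 -0.05140991  6.38638564] 0.18552225498730376
```

View pics/s14.png

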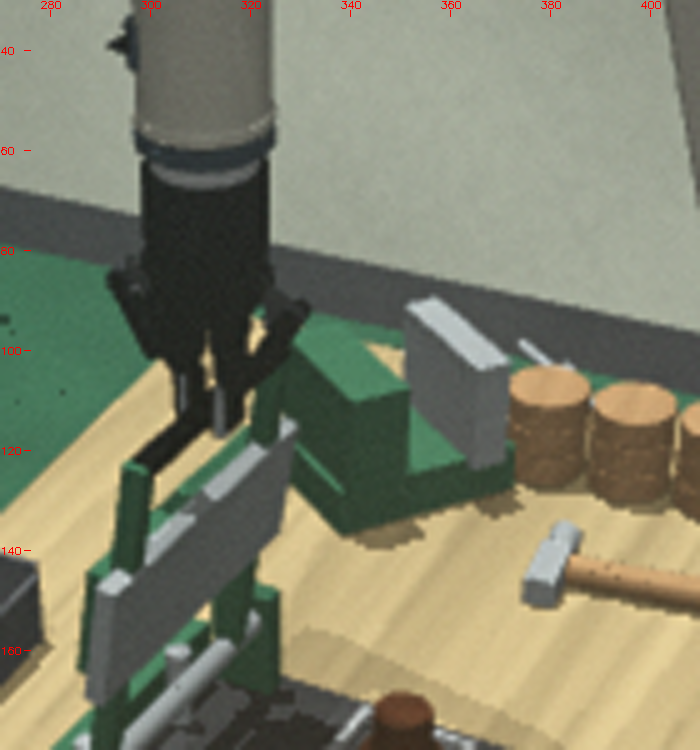

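```bash
python3 - <<'E'
import numpy as np
a=1.43-np.concatenate([np.linspace(0,1.2,21),np.linspace(1.2,1.43,8)[1:]])
y=-245*np.cos(a); z=-245*np.sin(a)
for i in range(len(a)-1): print(f"{a[i+1]:.3f}: 0.1 0 {(y[i+1]-y[i])/30:.2f} {(z[i+1]-z[i])/30:.2f} 0;")
E
```

```text
1.370: 0.1 0 -0.48 0.08 0;
1.310: 0.1 0 -0.48 0.11 0;
1.250: 0.1 0 -0.47 0.14 0;
1.190: 0.1 0 -0.46 0.17 0;
1.130: 0.1 0 -0.45 0.20 0;
1.070: 0.1 0 -0.44 0.22 0;
1.010: 0.1 0 -0.42 0.25 0;
0.950: 0.1 0 -0.41 0.27 0;
0.890: 0.1 0 -0.39 0.30 0;
0.830: 0.1 0 -0.37 0.32 0;
0.770: 0.1 0 -0.35 0.34 0;
0.710: 0.1 0 -0.33 0.36 0;
0.650: 0.1 0 -0.31 0.38 0;
0.590: 0.1 0 -0.28 0.40 0;
0.530: 0.1 0 -0.26 0.42 0;
0.470: 0.1 0 -0.23 0.43 0;
0.410: 0.1 0 -0.21 0.44 0;
0.350: 0.1 0 -0.18 0.45 0;
0.290: 0.1 0 -0.15 0.47 0;
0.230: 0.1 0 -0.13 0.47 0;
0.197: 0.1 0 -0.06 0.26 0;
0.164: 0.1 0 -0.05 0.26 0;
0.131: 0.1 0 -0.04 0.27 0;
0.099: 0.1 0 -0.03 0.27 0;
0.066: 0.1 0 -0.02 0.27 0;
0.033: 0.1 0 -0.01 0.27 0;
0.000: 0.1 0 -0.00 0.27 0;
```

carry_out(rows="0.1 0 -0.48 0.08 0;0.1 0 -0.48 0.11 0;0.1 0 -0.47 0.14 0;0.1 0 -0.46 0.17 0;0.1 0 -0.45 0.20 0;0.1 0 -0.44 0.22 0;0.1 0 0 0 0")

```text
clock: 38.62
eef_pos: [542.4, -191.7, 294.3]
tcp_rot: [3.14, 0.0, 1.508]
contact_force: [0.2, 0.8, 6.7]
opening: 0.189
```

```bash
python3 - <<'E'
from h import *
s=r.sense();print(s['eef_pos'],s['tcp_rot'],s['contact_force'],s['opening'])
crop("side","s15",(270,50,410,200),5)
E
```

```text
[ 542.35185979 -191.66830249  294.30871512] [3.14004370e+00 2.03065964e-05 1.50836283e+00] [0.20783764 0.79331621 6.70933572] 0.18925280836044192
```

View pics/s15.png

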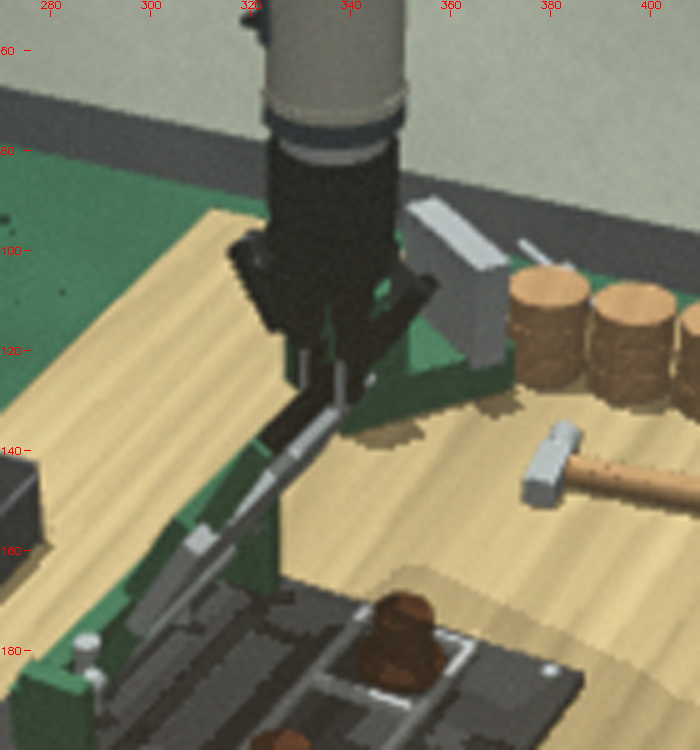

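Tracking the arc well, forces small. Continue.

carry_out(rows="0.1 0 -0.42 0.25 0;0.1 0 -0.41 0.27 0;0.1 0 -0.39 0.30 0;0.1 0 -0.37 0.32 0;0.1 0 -0.35 0.34 0;0.1 0 -0.33 0.36 0;0.1 0 -0.31 0.38 0;0.1 0 -0.28 0.40 0;0.1 0 0 0 0")

```text
clock: 39.8
eef_pos: [458.6, -186.7, 215.2]
tcp_rot: [3.137, 0.001, 1.508]
contact_force: [9.6, 1.6, 1.7]
opening: 0.185
```

carry_out(rows="0.1 0 -0.26 0.42 0;0.1 0 -0.23 0.43 0;0.1 0 -0.21 0.44 0;0.1 0 -0.18 0.45 0;0.1 0 -0.15 0.47 0;0.1 0 -0.13 0.47 0;0.1 0 0 0 0")

```text
clock: 40.67
eef_pos: [425.7, -184.7, 135.3]
tcp_rot: [3.134, 0.001, 1.508]
contact_force: [12.8, 5.0, 6.1]
opening: 0.186
```

carry_out(rows="0.1 0 -0.06 0.26 0;0.1 0 -0.05 0.26 0;0.1 0 -0.04 0.27 0;0.1 0 -0.03 0.27 0;0.1 0 0 0 0")

```text
clock: 41.3
eef_pos: [420.6, -184.4, 104.0]
tcp_rot: [3.134, 0.001, 1.507]
contact_force: [10.2, 8.3, 11.3]
opening: 0.187
```

```bash
python3 - <<'E'
from h import *
s=r.sense();print(s['eef_pos'],s['tcp_rot'],s['contact_force'],s['opening'])
crop("side","s16",(270,80,410,230),5)
E
```

```text
[ 420.61786945 -184.37485291  103.96257977] [3.13380246e+00 7.24763543e-04 1.50739300e+00] [10.15275946  8.27393805 11.30150548] 0.18671298621283774
```

View pics/s16.png

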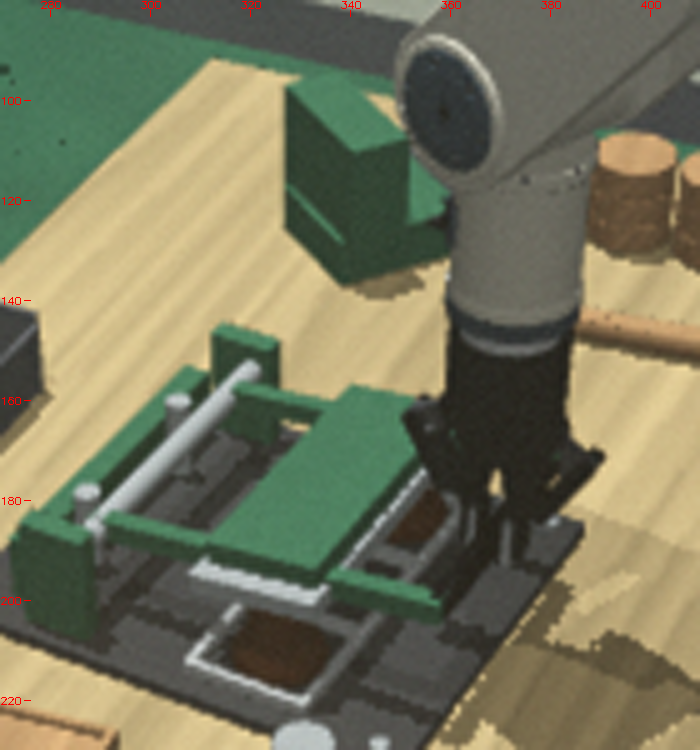

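carry_out(rows="0.1 0 -0.02 0.27 0;0.1 0 -0.01 0.27 0;0.1 0 0 0.2 0;0.1 0 0 0 0")

```text
clock: 41.85
eef_pos: [419.2, -184.3, 81.5]
tcp_rot: [3.135, 0.001, 1.508]
contact_force: [9.7, 7.1, 8.6]
opening: 0.183
```

carry_out(rows="0.1 0 0 0.07 0;0.1 0 0 0 0")

```text
clock: 42.1
eef_pos: [419.2, -184.3, 79.6]
tcp_rot: [3.135, 0.001, 1.508]
contact_force: [8.9, 6.4, 9.2]
opening: 0.184
```

carry_out(rows="0.1 0 0 0.07 0;0.1 0 0 0 0")

```text
clock: 42.35
eef_pos: [419.2, -184.3, 77.6]
tcp_rot: [3.135, 0.001, 1.508]
contact_force: [10.2, 6.6, 8.9]
opening: 0.182
```

carry_out(rows="0.1 0 0 0.07 0;0.1 0 0 0 0")

```text
clock: 42.6
eef_pos: [419.2, -184.3, 75.9]
tcp_rot: [3.135, 0.001, 1.508]
contact_force: [7.4, 8.1, 19.4]
opening: 0.183
```

carry_out(rows="0.1 0 0 0.07 0;0.1 0 0 0 0")

```text
clock: 42.85
eef_pos: [419.3, -184.3, 74.7]
tcp_rot: [3.135, 0.001, 1.508]
contact_force: [4.0, 9.4, 34.8]
opening: 0.185
```

carry_out(rows="0.1 0 0 0.07 0;0.1 0 0 0 0")

```text
clock: 43.1
eef_pos: [419.3, -184.3, 73.9]
tcp_rot: [3.135, 0.001, 1.508]
contact_force: [-3.3, 12.6, 60.6]
opening: 0.188
```

carry_out(rows="0.1 0 0 -0.07 0;0.1 0 0 0 0;0.1 0 0 0 0;0.1 0 0 0 0;0.1 0 0 0 0;0.1 0 0 0 0")

```text
clock: 43.85
eef_pos: [419.3, -184.3, 74.7]
tcp_rot: [3.135, 0.001, 1.508]
contact_force: [2.7, 9.7, 34.2]
opening: 0.189
```

```bash
python3 - <<'E'
from h import *
s=r.sense();print(s['eef_pos'],s['tcp_rot'],s['contact_force'],s['opening'])
crop("side","s17",(270,80,410,230),5)
E
```

```text
[ 419.27441896 -184.31098651   74.74597965] [3.13479210e+00 9.21315947e-04 1.50767212e+00] [ 2.74142933  9.69281997 34.24887424] 0.1890564113288975
```

View pics/s17.png

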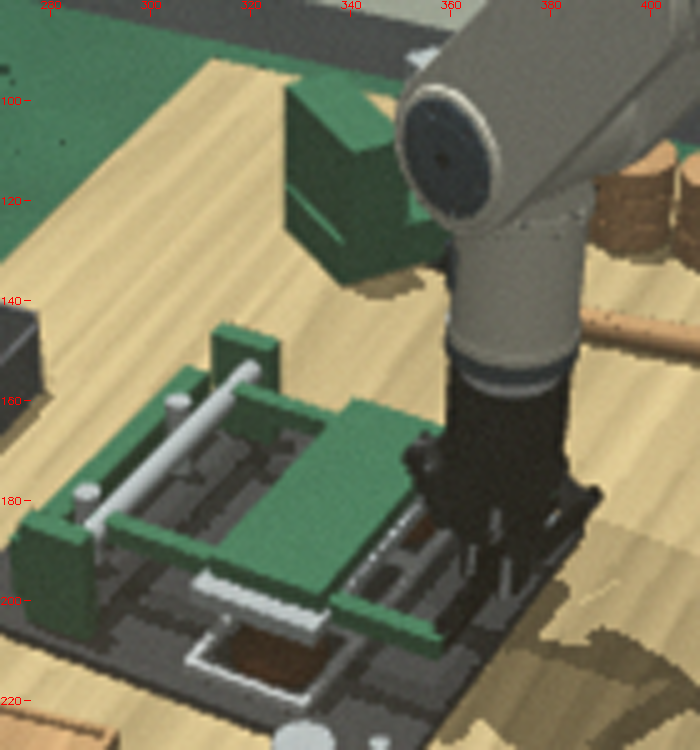

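```bash
python3 - <<'E'
from h import *
c,s_=np.cos(-.063),np.sin(-.063)
for a in (1.33,1.38,1.43):
  ph=1.43-a
  for b in(-82,82):
    px,pz=130-245*np.cos(ph),72+245*np.sin(ph)
    print(a,b,proj("side",(530.2+c*px-s_*b,-188+s_*px+c*b,pz)))
E
```

```text
1.33 -82 [379.8004545  173.27901389]
1.33 82 [357.90870766 201.36682282]
1.38 -82 [379.80456225 176.31544345]
1.38 82 [358.01630487 204.47995014]
1.43 -82 [379.63903207 179.27854907]
1.43 82 [357.94518569 207.50942616]
```

carry_out(rows="0.1 0 0 0 0;0.1 0 0 0 0;0.1 0 0 0 0;0.1 0 0 -0.1 0;0.1 0 0 -0.15 0;0.1 0 0 -0.2 0;0.1 0 0.01 -0.27 0;0.1 0 0.02 -0.27 0;0.1 0 0.03 -0.27 0;0.1 0 0.04 -0.27 0;0.1 0 0.05 -0.26 0;0.1 0 0.06 -0.26 0")

```text
clock: 45.4
eef_pos: [426.5, -184.8, 135.3]
tcp_rot: [3.133, 0.001, 1.508]
contact_force: [17.5, 4.3, 0.3]
opening: 0.186
```

carry_out(rows="0.1 0 0.13 -0.47 0;0.1 0 0.15 -0.47 0;0.1 0 0.18 -0.45 0;0.1 0 0.21 -0.44 0;0.1 0 0.23 -0.43 0;0.1 0 0.26 -0.42 0;0.1 0 0 0 0")

```text
clock: 46.28
eef_pos: [465.6, -187.3, 215.9]
tcp_rot: [3.123, 0.002, 1.508]
contact_force: [38.9, 1.0, -22.3]
opening: 0.188
```

```bash
python3 - <<'E'
from h import *
s=r.sense();print(s['eef_pos'],s['tcp_rot'],s['contact_force'],s['opening'])
E
```

```text
[ 465.63624642 -187.32078838  215.90322306] [3.12336724e+00 1.55586087e-03 1.50792419e+00] [ 38.8949541    1.01133559 -22.25858636] 0.18795301876356482
```

carry_out(rows="0.1 0 0.1 0.07 0;0.1 0 0 0 0")

```text
clock: 46.52
eef_pos: [463.6, -187.1, 212.6]
tcp_rot: [3.134, 0.001, 1.509]
contact_force: [17.0, 0.1, -5.0]
opening: 0.187
```

carry_out(rows="0.1 0 0.3 -0.39 0;0.1 0 0.32 -0.37 0;0.1 0 0.34 -0.35 0;0.1 0 0.36 -0.33 0;0.1 0 0 0 0")

```text
clock: 47.15
eef_pos: [500.2, -189.4, 255.5]
tcp_rot: [3.141, 0.001, 1.509]
contact_force: [4.2, -3.0, -1.8]
opening: 0.186
```

carry_out(rows="0.1 0 0.38 -0.32 0;0.1 0 0.39 -0.30 0;0.1 0 0.41 -0.27 0;0.1 0 0.42 -0.25 0;0.1 0 0 0 0")

```text
clock: 47.78
eef_pos: [547.6, -192.5, 290.8]
tcp_rot: [-3.141, 0.001, 1.509]
contact_force: [-4.5, -3.9, 10.7]
opening: 0.181
```

carry_out(rows="0.1 0 0.44 -0.22 0;0.1 0 0.45 -0.20 0;0.1 0 0.46 -0.17 0;0.1 0 0 0 0")

```text
clock: 48.28
eef_pos: [589.6, -194.8, 307.9]
tcp_rot: [3.139, 0.0, 1.509]
contact_force: [0.5, -3.4, 5.7]
opening: 0.187
```

carry_out(rows="0.1 0 0.3 -0.11 0;0.1 0 0.3 -0.09 0;0.1 0 0.25 -0.07 0;0.1 0 0.15 -0.04 0;0.1 0 0 0 0;0.1 0 0 0 0")

```text
clock: 49.02
eef_pos: [617.2, -196.4, 315.7]
tcp_rot: [-3.14, -0.0, 1.509]
contact_force: [-0.1, -4.8, -4.4]
opening: 0.189
```

carry_out(rows="0.1 0 0.1 -0.02 0;0.1 0 0.1 -0.02 0;0.1 0 0 0 0")

```text
clock: 49.4
eef_pos: [624.3, -197.0, 317.5]
tcp_rot: [3.14, 0.0, 1.508]
contact_force: [1.3, -4.5, -2.7]
opening: 0.187
```

carry_out(rows="0.1 0 0.07 -0.01 0;0.1 0 0 0 0")

```text
clock: 49.65
eef_pos: [626.1, -197.1, 317.8]
tcp_rot: [3.14, 0.0, 1.508]
contact_force: [1.2, -6.3, -2.1]
opening: 0.187
```

carry_out(rows="0.1 0 0.07 -0.01 0;0.1 0 0 0 0")

```text
clock: 49.9
eef_pos: [628.0, -197.3, 318.1]
tcp_rot: [3.141, 0.0, 1.508]
contact_force: [-0.1, -5.3, -3.2]
opening: 0.189
```

```bash
python3 - <<'E'
from h import *
crop("side","s18",(270,30,410,180),5)
E
```

```text
(no output)
```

View pics/s18.png

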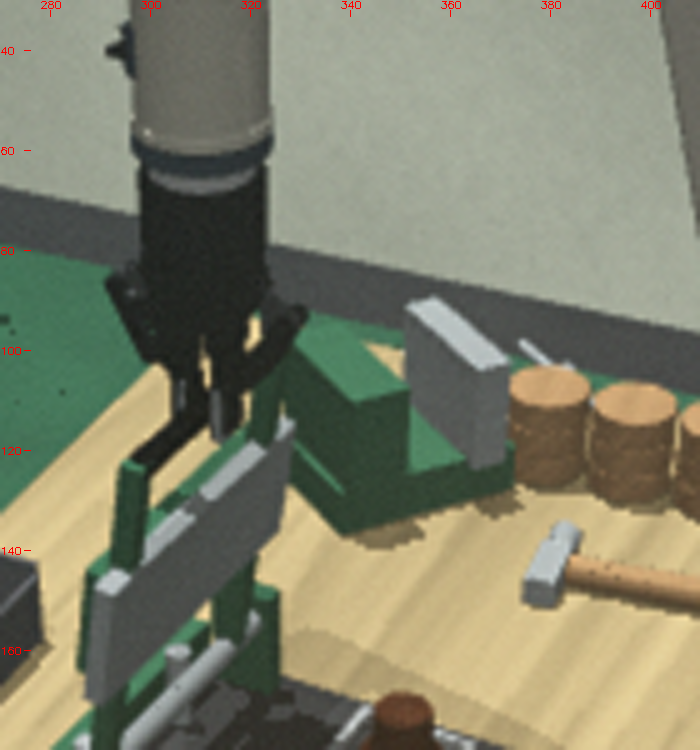

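carry_out(rows="0.1 0 0.08 0 0;0.1 0 0 0 0")

```text
clock: 50.2
eef_pos: [629.7, -197.4, 318.3]
tcp_rot: [-3.141, 0.0, 1.508]
contact_force: [-2.7, -4.6, 0.8]
opening: 0.188
```

carry_out(rows="0.1 0 0.08 0 0;0.1 0 0 0 0")

```text
clock: 50.45
eef_pos: [630.3, -197.4, 318.3]
tcp_rot: [-3.137, -0.0, 1.508]
contact_force: [-11.7, -4.6, 5.6]
opening: 0.186
```

carry_out(rows="0.1 0 -0.06 0 0;0.3 0 0 0 0;0.5 0 0 0 0;1 0 0 0 0;1 0 0 0 0;1 0 0 0 0;1 0 0 -0.6 0;1 0 0 -1 0;1 0 0 -1 0;1 0 0 0 0")

```text
clock: 51.7
eef_pos: [632.0, -197.6, 400.3]
tcp_rot: [3.136, 0.001, 1.509]
contact_force: [0.6, -0.0, 0.2]
opening: 1.0
```

carry_out(rows="0.72 0.2 -1 0 0.94;0.72 0 -0.7 0 0.94;0.72 0 -0.7 0 0.94;0.72 0 0 0 0.94;0.72 0 0 0 0.94;0.72 0 0 0 0.94;0.72 0 0 0 0.94;0.72 0 0 0 0.94;0.72 0 0 0 0.94;0.72 0 0 0 0.94;0.72 0 0 0 0.94;0.72 0 0 0 0.91")

```text
clock: 53.2
eef_pos: [560.5, -178.6, 395.7]
tcp_rot: [-3.141, 0.001, -0.066]
contact_force: [0.5, 0.4, 0.5]
opening: 0.714
```

```bash
python3 - <<'E'
from h import *
s=r.sense();print(s['eef_pos'],s['tcp_rot'],s['contact_force'],s['opening'])
cv2.imwrite("pics/side19.png",r.grab_frame("side"))
E
```

```text
[ 560.52972439 -178.58617901  395.73695288] [-3.14139387e+00  6.52894699e-04 -6.64101106e-02] [0.53507515 0.36399644 0.50780205] 0.7141594767426632
```

View pics/side19.png

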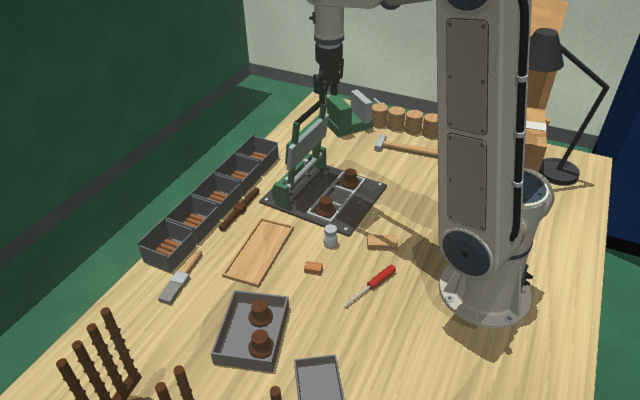

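carry_out(rows="0.72 -1 -0.6 0 0;0.72 -1 -0.6 0.5 0;0.72 0 -0.6 1 0;0.72 0 -0.5 1 0;0.72 0 0 1 0;0.72 0 0 1 0;0.72 0 0 1 0;0.72 0 0 1 0;0.72 0 0 1 0;0.72 0 0 1 0;0.72 0 0 1 0;0.72 0 0 0 0")

```text
clock: 54.75
eef_pos: [503.4, -105.7, 109.3]
tcp_rot: [-3.141, 0.005, -0.061]
contact_force: [-0.6, 0.9, 0.2]
opening: 0.722
```

```bash
python3 - <<'E'
from h import *
s=r.sense();print(s['eef_pos'],s['tcp_rot'],s['contact_force'],s['opening'])
im=cv2.imread("pics/side19.png")
for c,s in comps(im,30)[0]:
    if 300<c[0]<370 and 150<c[1]<230: print("side",c,s,fit("side",c,10))
im=r.grab_frame("top");cv2.imwrite("pics/top20.png",im);crop("top","t20",(340,120,460,220),5,im)
for c,s in comps(im,30)[0]:
    if 350<c[0]<440 and 160<c[1]<200: print("top",c,s,fit("top",c,10))
im=r.grab_frame("side");cv2.imwrite("pics/side20.png",im)
for c,s in comps(im,30)[0]:
    if 300<c[0]<370 and 150<c[1]<230: print("side",c,s,fit("side",c,10))
E
```

```text
[ 503.44130727 -105.71268126  109.29904478] [-3.14089329  0.00451075 -0.06063468] [-0.58832056  0.87808701  0.18116445] 0.722011418271108
side [349.73469388 178.79183673] [341 169  18  20 245] [ 522.67808188 -276.6596165 ]
side [325.41216216 206.65202703] [316 196  20  21 296] [ 536.15622743 -107.05505944]
top [425.64516129 181.56451613] [423 175   6  15  62] [ 526.46178754 -299.63271005]
side [350.657277   178.93896714] [344 169  15  19 213] [ 519.45201546 -277.30874037]
side [325.2080292 207.4270073] [316 196  20  21 274] [ 535.1464533  -103.25299086]
```

View pics/side20.png

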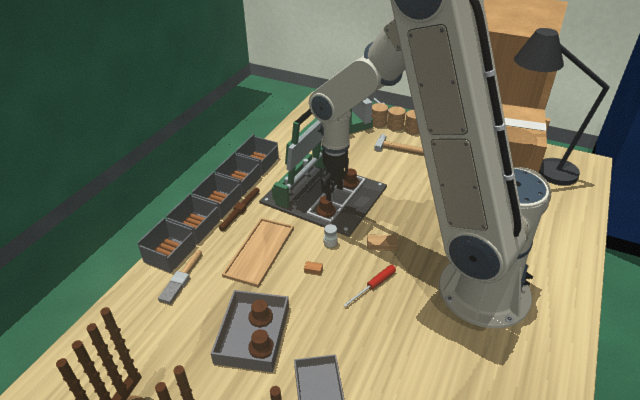

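carry_out(rows="0.72 0.56 0.01 0 0;0.72 0.56 0.01 0 0;0.72 0 0 0.6 0;0.72 0 0 0.7 0;0.72 0 0 0.55 0;0.72 0 0 0 0;0.2 0 0 0 0;0.2 0 0 0 0;0.2 0 0 0 0;0.2 0 0 0 0", newtons=40)

```text
clock: 56.1
eef_pos: [538.9, -108.9, 56.1]
tcp_rot: [3.141, -0.001, -0.062]
contact_force: [-2.2, -1.1, 4.6]
opening: 0.482
```

carry_out(rows="0.2 0 0 -0.3 0;0.2 0 0 -0.7 0;0.2 0 0 -1 0;0.2 0 0 -1 0;0.2 0 0 0 0;0.2 0 0 0 -0.45;0.2 0 0 0 0")

```text
clock: 56.98
eef_pos: [537.9, -108.5, 144.4]
tcp_rot: [-3.141, 0.002, 0.0]
contact_force: [0.6, 0.2, -3.7]
opening: 0.48
```

```bash
python3 heft.py;python3 - <<'E'
from h import *
s=r.sense();print(s['eef_pos'],s['tcp_rot'],s['contact_force'],s['opening'])
crop("side","s21",(220,130,380,290),5)
from h import *
Q=[(265.25,139.5),(335.75,132.5),(339.5,162.5),(268,169.25)]
for z in(12,): 
  w=np.array([back("top",q,z) for q in Q]);print(w,w.mean(0))
S=[(200+247/4,200+76/4),(200+375/4,200+103/4),(200+235/4,200+343/4),(200+89/4,200+298/4)]
w=np.array([back("side",q,12) for q in S]);print(w,w.mean(0))
E
```

```text
heft [ 0.04 -0.18 -3.95] [0.23 0.65 0.66] 0.4805924196412159 [ 538.6 -108.7  145.4]
[ 538.63163077 -108.73130997  145.42884757] [-3.14152872e+00  1.71451829e-04  3.58342069e-04] [-0.06471559  0.93856361 -3.32222387] 0.4805924196412159
[[6.80153567e+02 2.62698828e+02]
 [7.04854682e+02 1.24366955e+01]
 [5.96253217e+02 2.46681429e-01]
 [5.72984791e+02 2.51789839e+02]] [638.56156435 131.79301094]
[[702.91468083  19.57484159]
 [594.76131008   3.81990902]
 [567.74950979 263.84348902]
 [683.91722394 272.82857285]] [637.33568116 140.01670312]
```

View pics/s21.png

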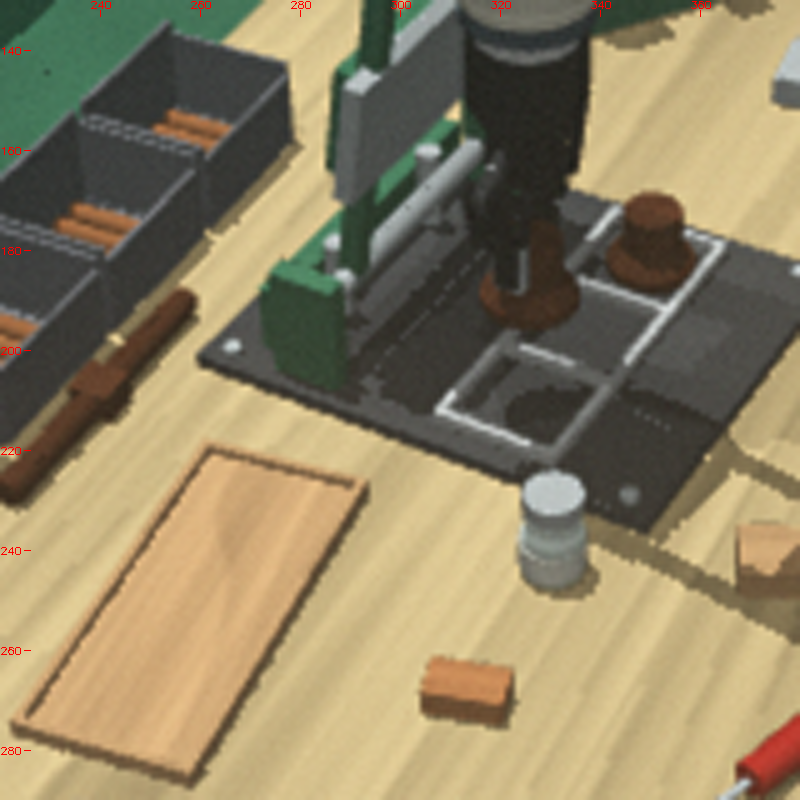

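carry_out(rows="0.2 0 -0.94 0 0;0.2 0 -0.94 0 0;0.2 0 -0.94 0 0;0.2 0.39 -0.94 0 0;0.2 0.39 -0.94 0 0;0.2 0.39 -0.94 0 0;0.2 0.39 -0.94 0 0;0.2 0.39 -0.94 0 0;0.2 0.39 -0.94 0 0;0.2 0.39 -0.94 0 0;0.2 0.39 -0.94 0 0;0.2 0 0 0 0")

```text
clock: 58.92
eef_pos: [632.7, 203.5, 145.4]
tcp_rot: [-3.141, -0.001, 0.002]
contact_force: [-0.2, -0.7, -4.2]
opening: 0.479
```

carry_out(rows="0.2 0 0 0.5 0;0.2 0 0 0.9 0;0.2 0 0 0.8 0;0.2 0 0 0.4 0;0.2 0 0 0 0;0.2 0 0 0 0")

```text
clock: 59.68
eef_pos: [632.6, 201.4, 68.3]
tcp_rot: [-3.141, -0.001, 0.0]
contact_force: [-0.5, 0.4, -2.6]
opening: 0.476
```

```bash
python3 - <<'E'
from h import *
s=r.sense();print(s['eef_pos'],s['tcp_rot'],s['contact_force'],s['opening'])
crop("side","s22",(200,170,340,310),5)
E
```

```text
[632.59013957 201.42674989  68.31146043] [-3.14127879e+00 -1.07884136e-03  3.96666302e-04] [-0.52334704  0.36769166 -2.63178986] 0.47586737275557545
```

View pics/s22.png

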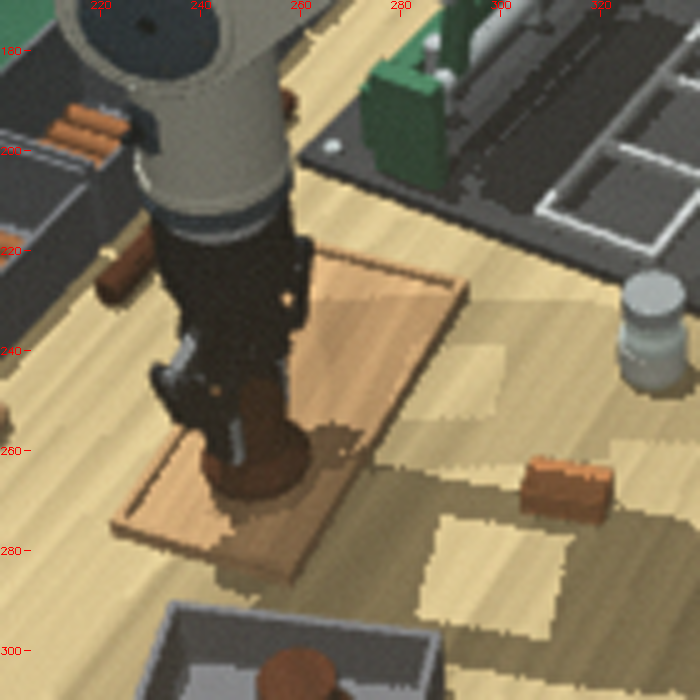

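Centred over the tray. Lower ~15 mm.

carry_out(rows="0.2 0 0 0.25 0;0.2 0 0 0.2 0;0.2 0 0 0 0;0.2 0 0 0.06 0;0.2 0 0 0 0")

```text
clock: 60.35
eef_pos: [632.1, 201.6, 52.3]
tcp_rot: [-3.142, -0.0, 0.001]
contact_force: [-0.3, 0.2, -3.7]
opening: 0.477
```

carry_out(rows="0.2 0 0 0.06 0;0.2 0 0 0 0")

```text
clock: 60.6
eef_pos: [632.2, 201.6, 52.1]
tcp_rot: [-3.141, -0.0, 0.001]
contact_force: [-5.1, -1.9, 10.7]
opening: 0.481
```

carry_out(rows="0.2 0 0 0.06 0;0.2 0 0 0 0")

```text
clock: 60.85
eef_pos: [632.3, 201.6, 52.1]
tcp_rot: [-3.141, -0.001, 0.001]
contact_force: [-11.4, -2.7, 25.4]
opening: 0.48
```

carry_out(rows="0.2 0 0 -0.06 0;0.72 0 0 0 0;0.72 0 0 0 0;0.72 0 0 -0.6 0;0.72 0 0 -1 0;0.72 0 0 -1 0;0.72 -0.36 1 0 0;0.72 -0.36 1 0 0;0.72 -0.36 1 0 0;0.72 -0.36 1 0 0;0.72 -0.36 1 0 0;0.72 -0.36 1 0 0")

```text
clock: 62.35
eef_pos: [567.5, 20.5, 129.7]
tcp_rot: [-3.142, -0.001, 0.001]
contact_force: [1.4, -0.6, 0.1]
opening: 0.715
```

carry_out(rows="0.72 -0.36 1 0 0;0.72 -0.36 1 0 0;0.72 -0.36 1 0 0;0.72 -0.36 1 0 0;0.72 0 1 0 0;0.72 0 1 0 0;0.72 0 1 0 0;0.72 0 1 0 0;0.72 0 1 0 0;0.72 0 1 0 0;0.72 0 0 0 0.45;0.72 0 0 0 0")

```text
clock: 63.85
eef_pos: [524.6, -279.1, 129.4]
tcp_rot: [3.141, -0.001, -0.063]
contact_force: [-0.2, 0.1, -0.2]
opening: 0.72
```

```bash
python3 - <<'E'
from h import *
s=r.sense();print(s['eef_pos'],s['tcp_rot'],s['contact_force'],s['opening'])
im=r.grab_frame("side");cv2.imwrite("pics/side23.png",im)
im=r.grab_frame("top");cv2.imwrite("pics/top23.png",im)
E
```

```text
[ 524.59212814 -279.06061076  129.37241627] [ 3.14124981e+00 -9.21583021e-04 -6.25288427e-02] [-0.22728982  0.13873646 -0.20221191] 0.7203985710550831
```

View pics/side23.png

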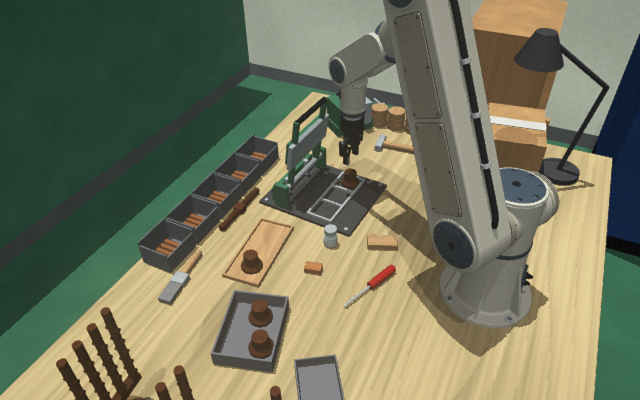

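View pics/top23.png

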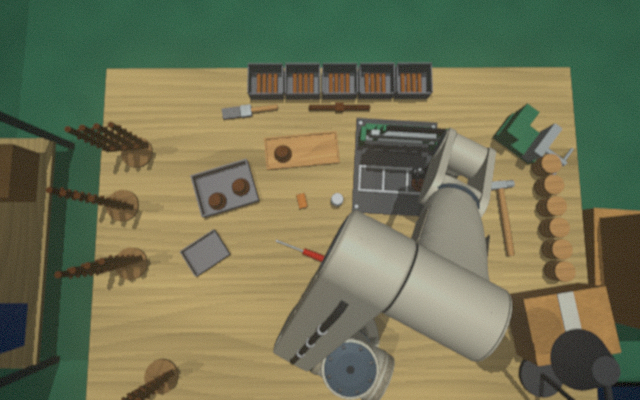

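Exactly over B. Descend 129→55.

carry_out(rows="0.72 0 0 0.9 0;0.72 0 0 0.9 0;0.72 0 0 0.65 0;0.72 0 0 0 0;0.2 0 0 0 0;0.2 0 0 0 0;0.2 0 0 0 0;0.2 0 0 0 0")

```text
clock: 64.95
eef_pos: [525.1, -279.1, 56.2]
tcp_rot: [3.141, -0.002, -0.062]
contact_force: [-0.9, 0.3, 7.1]
opening: 0.48
```

carry_out(rows="0.2 0 0 -0.3 0;0.2 0 0 -0.7 0;0.2 0 0 -1 0;0.2 0 0 -1 0;0.2 0 0 0 0;0.2 0 0 0 -0.45;0.2 0 0 0 0")

```text
clock: 65.82
eef_pos: [523.6, -278.1, 143.8]
tcp_rot: [-3.141, 0.002, 0.0]
contact_force: [-0.5, 0.1, -3.4]
opening: 0.48
```

```bash
python3 heft.py
```

```text
heft [-0.14 -0.06 -3.16] [0.39 0.3  0.34] 0.4756474912535518 [ 524.3 -278.6  144.8]
```

carry_out(rows="0.2 0 -0.97 0 0;0.2 0 -0.97 0 0;0.2 0 -0.97 0 0;0.2 0 -0.97 0 0;0.2 0 -0.97 0 0;0.2 0 -0.97 0 0;0.2 0 -0.97 0 0;0.2 0 -0.97 0 0;0.2 0.99 -0.97 0 0;0.2 0.99 -0.97 0 0;0.2 1 -0.97 0 0;0.2 1 -0.97 0 0")

```text
clock: 67.72
eef_pos: [644.4, 71.8, 145.0]
tcp_rot: [3.142, -0.0, 0.001]
contact_force: [1.2, -0.5, -3.3]
opening: 0.483
```

carry_out(rows="0.2 0 0 0.5 0;0.2 0 0 0.9 0;0.2 0 0 0.8 0;0.2 0 0 0.4 0;0.2 0 0 0 0;0.2 0 0 0 0")

```text
clock: 68.47
eef_pos: [644.1, 70.6, 67.9]
tcp_rot: [-3.141, -0.001, 0.001]
contact_force: [0.8, 0.3, -2.6]
opening: 0.485
```

```bash
python3 - <<'E'
from h import *
s=r.sense();print(s['eef_pos'],s['tcp_rot'],s['contact_force'],s['opening'])
crop("side","s24",(200,170,340,310),5)
E
```

```text
[644.08570691  70.60895497  67.85823923] [-3.14147115e+00 -1.23681989e-03  5.03616732e-04] [ 0.79099505  0.28772677 -2.64937081] 0.4849509530745207
```

View pics/s24.png

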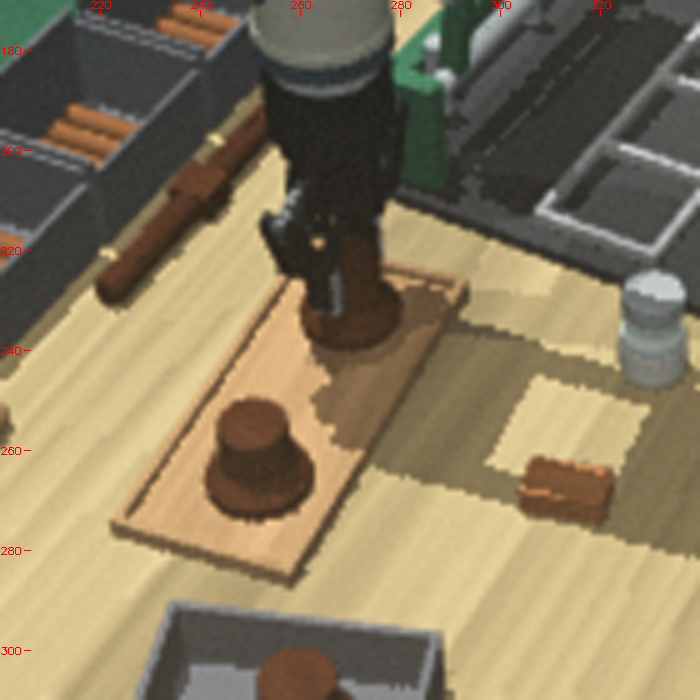

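carry_out(rows="0.2 0 0 0.25 0;0.2 0 0 0.2 0;0.2 0 0 0 0;0.2 0 0 0.08 0;0.2 0 0 0 0")

```text
clock: 69.15
eef_pos: [643.5, 70.8, 52.2]
tcp_rot: [-3.142, 0.0, 0.001]
contact_force: [-5.3, -0.1, 7.9]
opening: 0.478
```

carry_out(rows="0.2 0 0 0.03 0;0.2 0 0 0 0")

```text
clock: 69.4
eef_pos: [643.5, 70.8, 52.2]
tcp_rot: [-3.142, 0.0, 0.001]
contact_force: [-8.6, -0.3, 15.8]
opening: 0.479
```

Seated. Release, rise, and back away to look.

carry_out(rows="0.2 0 0 -0.04 0;0.72 0 0 0 0;0.72 0 0 0 0;0.72 0 0 -0.6 0;0.72 0 0 -1 0;0.72 0 0 -1 0;0.72 -1 0 -0.5 0;0.72 -1 0 -0.5 0;0.72 -1 0 -0.5 0;0.72 -1 0 -0.5 0;0.72 -1 0 -0.5 0;0.72 -1 0 -0.5 0")

```text
clock: 70.9
eef_pos: [462.9, 70.6, 221.0]
tcp_rot: [-3.141, -0.002, 0.001]
contact_force: [0.3, 0.8, 0.4]
opening: 0.719
```

carry_out(rows="0.72 -0.5 1 0 0;0.72 -0.5 1 0 0;0.72 -0.5 1 0 0;0.72 0 1 0 0;0.72 0 1 0 0;0.72 0 1 0 0;0.72 0 0 0 0;0.72 0 0 0 0")

```text
clock: 71.9
eef_pos: [418.7, -109.2, 219.9]
tcp_rot: [-3.141, -0.001, 0.0]
contact_force: [0.4, -0.5, 0.0]
opening: 0.721
```

```bash
python3 - <<'E'
from h import *
s=r.sense();print(s['eef_pos'],s['clock'],s['contact_force'],s['opening'])
im=r.grab_frame("side");cv2.imwrite("pics/side25.png",im)
im=r.grab_frame("top");cv2.imwrite("pics/top25.png",im)
E
```

```text
[ 418.67703229 -109.16099065  219.9343172 ] 71.9 [ 0.38924461 -0.53295054  0.02586929] 0.7209571099802381
```

View pics/side25.png

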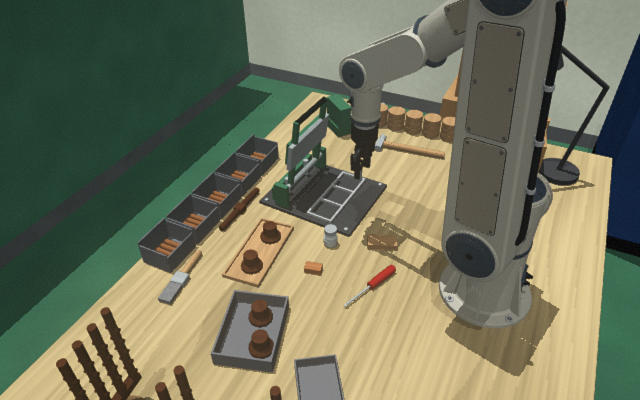

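View pics/top25.png

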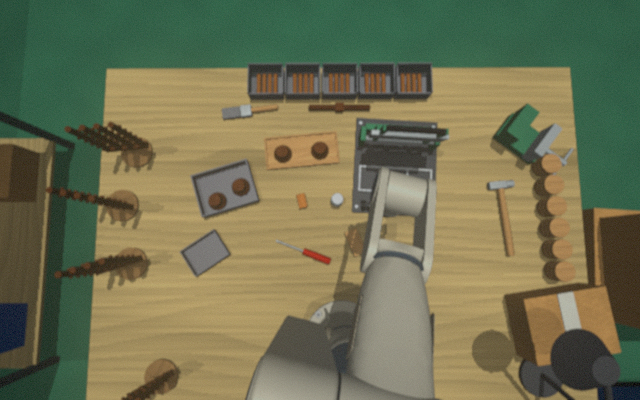

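```bash
python3 - <<'E'
from rig import r
print(r.sign_off())
E
```

```text
the job is handed in; nothing more can be done
None
```

The job is done and handed in at about 72 s of the 210 s allowed. Four feet were on the bench.

- **Hefting:** two feet pulled about 1.0–1.1 N and went standing into the larger grey crate. The other two pulled about 3.6–3.7 N and went into the two outer press pockets.
- **Knock:** the foot in the far pocket shifted about 8 mm sideways while the robot was away. It stayed standing inside its pocket and the press did not jam on it.
- **Press:** I gripped the handle bar and brought it down to the hard stop, where it took over 1 s of hold with the force reaching about 60 N at most. I then guided it back up to rest in the grip.
- **Force on the way up:** my path was a few millimetres off the arc, so the force rose to about 45 N (wrist limit 120 N). I corrected it at once. I read that as force through the finger pads, not the gripper's body, but I could not confirm how it is judged.
- **Tray:** both weighted feet now stand upright in the low wooden tray. The foot from the far pocket measured about 3.2 N as I moved it, against 3.6 N before; still clearly weighted.

The last pictures, from both cameras, show two feet in the tray, two in the crate, the press at rest and the gripper clear. The jar and the wedge look unmoved. The two cameras disagreed by 2–6 mm in y, which I averaged, and every grasp and placing still fitted.

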